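# Swap the jars in the carrying caddy

## Task

The two spice jars in the wooden carrying caddy are in each other's bay. Swing the steel keeper bar open, swap the white-capped and the red-capped jar so that each lies fully home in the bay where the other was, gently because they are glass, then swing the keeper fully shut over the caps so that the caddy can be carried. Leave the garlic, the tin and the olive jar where they stand.

Things in the scene. Friction and masses are not known exactly. Their poses are not given: they have to be found in the camera images.
- caddy: Fixed light-wood carrying caddy: two bays side by side for spice jars, a round wooden handle over them, a steel keeper in front. 150 mm deep, 235 mm wide over the keeper, 296 mm high. Origin on the worktop under the bays' feet; x away from the robot's side (back), y to the caddy's left, z up.
- cradle: Leaning part of the caddy that holds the jars, tilted 30 deg, caps toward the robot. Origin midway between the bays on the foot board, 95 mm up. z along the jars out of the bays, x square to it (up and back), y left. Jars lie on a board at x = -24 mm; board and rails end at z = 62 mm. Rails 6 mm thick flank each bay, 52 mm apart, x = -24 to +6 mm; bays are open to +x.
- handle_mid (a point): Middle of the carrying handle's axis, a 22 mm dowel along the caddy's y, 279 mm above the worktop. It runs above the caps, so a gripper pointing straight down on a jar would hit it. It stands on two uprights, 34 x 10 mm, inner faces 97 mm left and right of the middle.
- bay_left (a point): Centre of the foot of the left bay, at y = +42 mm in the cradle frame: a jar's origin comes here, to about 1 to 4 mm, when the jar is fully home.
- bay_right (a point): The same for the right bay, y = -42 mm in the cradle frame.
- white_cap_jar: Glass spice jar with white cap, round, 40 mm diameter, 105 mm long, cap on the last 21 mm, about 0.11 kg. Origin: centre of its underside; z along its axis to the cap. Stands upright by itself on the worktop.
- red_cap_jar: Glass spice jar with red cap, round, 46 mm diameter, 97 mm long, cap on the last 20 mm, about 0.11 kg. Origin: centre of its underside; z along its axis to the cap. Stands upright by itself on the worktop.
- keeper (a joint): Steel wire bail hinged on both ends of the caddy; its crossbar, 6 mm thick and 229 mm wide, lies over both caps when shut. 0 = fully shut against its stop, grows as it is swung forward and down toward the robot, 1.5 rad = fully open, the bar in front of the caddy 116 mm above the worktop. Stiff: it stays where it is left.
- keeper_grip (a point): Middle of the keeper's crossbar, on the axis of its black grip sleeve (12 mm diameter, 40 mm long, along the cradle's y), between the two jars. It moves with the keeper: when shut it is at x = 0, y = 0, z = 113 mm in the cradle frame.
- keeper_hinge (a point): The keeper's hinge axis (along the cradle's y), in the middle of the caddy's width; the crossbar moves on a circle of 74.3 mm radius round it.
- garlic: Garlic bulb, 60 mm, behind the caddy; leave alone. Origin: centre of its underside.
- tin: Low food tin, 75 mm diameter, 58 mm high, behind the caddy; leave alone. Origin: centre of its underside.
- olive_jar: Jar with black lid, 70 mm diameter, 86 mm high, beside the caddy on its left; leave alone. Origin: centre of its underside.
Mind the look-alikes: they are no part of the job. What is shaped like the white_cap_jar but blue is not meant.

How it is judged:
By the outcome, as a careful person would: the job done as asked, in the order asked, and still so for the second after the job is handed in, with the robot touching nothing.
It also fails if it takes over 72 s, if anything falls off the work surface, if the arm or the gripper's body presses on something with over 40 N, if the wrist force passes 120 N, or if a joint passes its speed limit or range.

## Robot

A 6-joint arm with a two-finger parallel gripper is mounted at the origin on a cart in front of the work surface, level with it; the furniture and walls round the work are solid. World frame = base frame: x ahead of the robot, y to its left, z up, the work surface at z = 0. Lengths are in m, angles in rad, forces in N, time in s.
With the tool pointing down it reaches from about 0.375 to 0.925 m from the base axis. Payload 5.7 kg.
Tool frame: the origin (TCP) lies at the very end of the fingers, on their centre line; the grasp point (between the pads) lies 19 mm behind it; x points along the fingers, y is the direction in which the jaws open and shut, and the axes are right-handed (so a half turn about x gives the same grasp; the last joint's range is limited). The gripper opens to 85 mm and grips with 20 to 120 N. Pads are 22 mm wide; open, the fingers measure 114 mm over their backs; the gripper's body (76 mm by 85 mm) begins 54 mm behind the grasp point. The pads swing forward as they close: fully open they stand 13 mm farther back than shut.
Start: joints at [1.196, 0.359, 1.51, -0, 1.272, -0.115], TCP at [0.154, 0.58, 0.231] pointing down, gripper open.
Joint ranges: [-2.97, 2.97], [-1.01, 2.36], [0.21, 2.38], [-0.96, 4.11], [0.2, 2.71], [-2.98, 2.98]. Speed limits (rad/s): [2.39, 2.39, 3.14, 3.14, 3.14, 3.14].

## Interface

Orientations are given as a unit quaternion [x, y, z, w].
In Python, from workcell import robot gives the robot as it stands. The module is installed in compiled form; this text tells all that it offers.
- The arm moves only by the shell command python3 -m creep 'ROWS'. ROWS is JSON, a list that holds one entry, the list of rows, each a list of 7 numbers: the turn, a rotation vector about the tool's x, y, z in degrees, then the shift along the tool's x, y, z in m, then the finger opening in m, from 0 to 0.0854. A call has 1 to 5 rows; each row shifts and turns the commanded pose from where the row before left it, along the tool's axes as they then stand; what a row does not reach is not made up. A row lasts 1/10 s, in which the tool goes at most 50 mm and 8.59 degrees, less where a joint would pass 70% of its speed; a pose out of reach is approached as far as the arm can. A call with a gripper value outside its range is refused whole. The fingers move at their own pace and stop on an object; the grip force is fixed at half the most. Time passes only in rows, so rows that do not move let the fingers close. It gives the time, the measured TCP pose, the force and the opening at its end, in the units of the state.
- robot.state(): the state, without advancing time (a new reading comes with each control period).
- robot.snapshot(name): name is "scene" or "top" or "wrist"; returns a dict with "image" (384x512x3 uint8, red, green, blue), "mtx" (3x3 intrinsics, pixels), "camera_from_world" (4x4, takes a point from world to camera coordinates); the wrist camera has in their place "hand_eye" (4x4, takes a point from camera to tool coordinates, whose origin is the TCP and whose axes are the tool frame's). Camera axes: x right, y down, z forward; pixel columns grow to the right and rows downward; lengths in m; the calibration is good to about 2 mm. The wrist camera is an equidistant fisheye: a pixel r from the principal point sees the ray r / f radians off the axis. A picture is of the moment at which its call begins: read the wrist's pose just before it. There is no depth.
- robot.sign_off(): hands the job in, once; it reports no verdict.
The state is a dict: "t": time; "joint_pos": joint angles; "qvel": joint speeds; "effort": joint torques, N m; "tcp_pos": TCP position; "ee_rot": TCP orientation; "ft_force": force on the tool from outside, world axes, zero at the start; "wrist_torque": the same for the moment, N m; "gripper_width": finger opening in m.
Only numpy, scipy, OpenCV 4.12 (cv2) and the standard library are available. Lean on these libraries where they do the work, as an engineer would, in place of code of your own. Each camera call takes 0.05 s, during which the arm holds its last target. There are 200 camera calls.

## Working session

There is one attempt and no reset: what is moved stays moved. The work goes in short steps, Python scripts to look and compute and a shell command to move; the robot and the scene stay as the last step left them, time stands still between calls to the robot, and variables do not carry over. Pictures are saved under pics/ and viewed, about 8 in all and at most 12, crops included, and the job is handed in when it is done.

```bash
ls; mkdir -p pics; python3 - <<'E'
from workcell import robot
import cv2,numpy as np
print(robot.state())
for n in("scene","top","wrist"):
    s=robot.snapshot(n); np.savez(f"{n}0.npz",**s); cv2.imwrite(f"pics/{n}0.png",s["image"][:,:,::-1])
    print(n,s["mtx"].tolist(),(s.get("camera_from_world") if n!="wrist" else s["hand_eye"]).round(4).tolist())
a=cv2.imread("pics/scene0.png");b=cv2.imread("pics/top0.png")
cv2.imwrite("pics/a.png",np.hstack([a,b])[:, :])
E
```

```text
pics
{'t': 0.0, 'joint_pos': array([ 1.19592024e+00,  3.59471645e-01,  1.51146193e+00,  4.56625518e-07,
        1.27248286e+00, -1.15124135e-01]), 'qvel': array([ 0.00031412, -0.00065108,  0.00041935,  0.00151906,  0.00022132,
       -0.00091406]), 'effort': array([-9.90716399e-04, -5.27626169e+01, -2.78617930e+01, -2.39725323e-04,
        1.31269047e-02, -8.37692113e-06]), 'tcp_pos': array([0.15387172, 0.579221  , 0.23046221]), 'ee_rot': array([ 0.09095272,  0.70130776, -0.09220374,  0.70099465]), 'ft_force': array([-0.55610973,  1.06924847, -0.12605133]), 'wrist_torque': array([-0.00407696,  0.02605464, -0.01753845]), 'gripper_width': 0.08535055564044425}
scene [[429.1389781366493, 0.0, 252.99772125413799], [0.0, 429.1389781366493, 186.29853826086642], [0.0, 0.0, 1.0]] [[-0.677, 0.7358, -0.0171, 0.4466], [0.5074, 0.4498, -0.735, -0.193], [-0.5331, -0.5063, -0.6779, 1.4565], [0.0, 0.0, 0.0, 1.0]]
top [[363.0538381018272, 0.0, 254.2621424114399], [0.0, 363.0538381018272, 190.34894374486242], [0.0, 0.0, 1.0]] [[0.0068, -1.0, 0.0064, 0.0057], [-0.9752, -0.0081, -0.2212, 0.6614], [0.2212, -0.0047, -0.9752, 0.8867], [0.0, 0.0, 0.0, 1.0]]
wrist [[297.3186396354542, 0.0, 249.0747289023339], [0.0, 297.3186396354542, 189.33769919277995], [0.0, 0.0, 1.0]] [[-0.0004, -0.2739, 0.9617, -0.143], [1.0, 0.0003, 0.0005, 0.0006], [-0.0004, 0.9617, 0.2739, -0.0697], [0.0, 0.0, 0.0, 1.0]]
```

View pics/scene0.png

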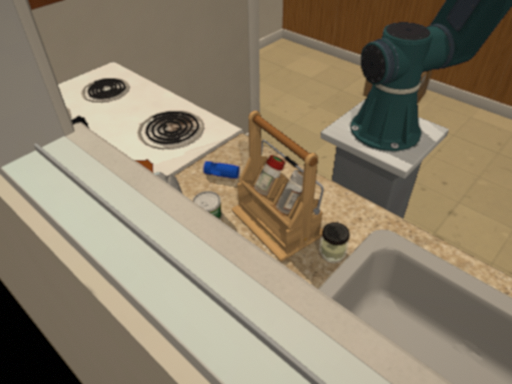

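View pics/top0.png

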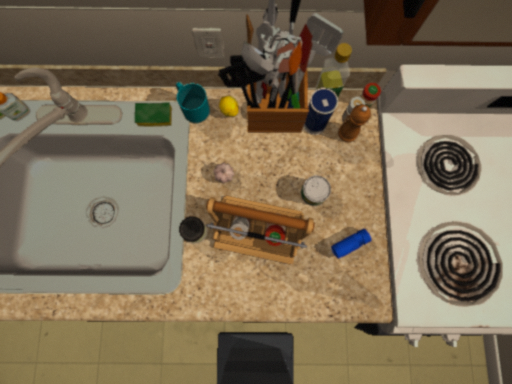

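The scene view is from behind and to the left. In the top view, white cap is near (240,228) on the left and red cap near (276,236) on the right. The blue jar lying at (352,243) and the blue tin at (321,108) are the look-alikes. I'll confirm in an enlarged crop of both views.

```bash
python3 - <<'E'
import cv2,numpy as np
b=cv2.imread("pics/top0.png")[185:275,190:320];a=cv2.imread("pics/scene0.png")[105:255,225:355]
f=lambda i,s:cv2.resize(i,None,fx=s,fy=s,interpolation=cv2.INTER_CUBIC)
o=np.zeros((600,800,3),np.uint8);t=f(b,3.6);o[:t.shape[0],:t.shape[1]]=t
s=f(a,2.5);o[:s.shape[0],470:470+s.shape[1]]=s[:, :330]
cv2.imwrite("pics/c1.png",o)
E
```

```text
(no output)
```

View pics/c1.png

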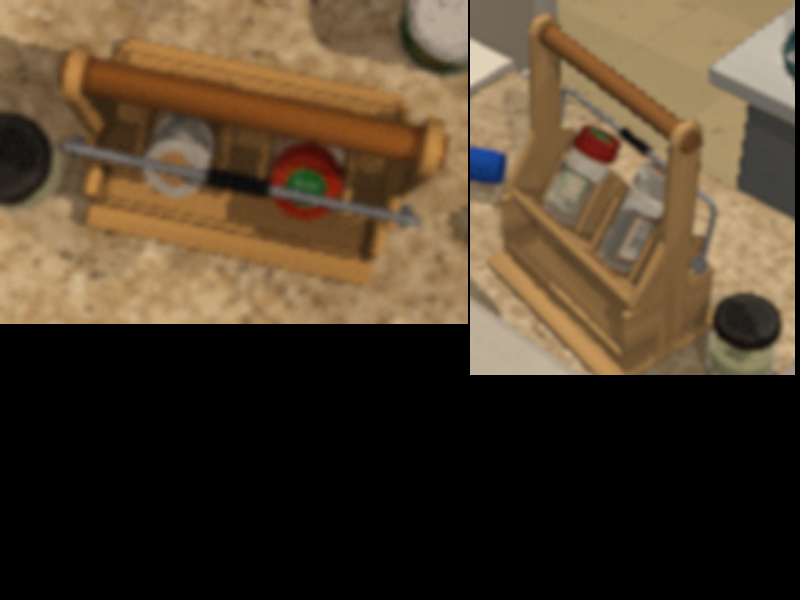

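The white cap (top pixel ~240,229) is the jar in the left bay and the red cap (~275,236) is in the right bay. The keeper lies shut over both, and its black sleeve is at top (256.1,235.7) and scene (290,161). The blue jar lies outside the caddy, so it's not meant.

```bash
cat > h.py <<'E'
import numpy as np,cv2
from scipy.spatial.transform import Rotation as R
S={n:dict(np.load(f"{n}0.npz")) for n in("scene","top")}
def ray(n,p):
    s=S[n];C=s["camera_from_world"];d=C[:3,:3].T@np.linalg.solve(s["mtx"],[*p,1.]);return -C[:3,:3].T@C[:3,3],d
def plane(n,p,z):
    o,d=ray(n,p);return o+d*(z-o[2])/d[2]
def tri(a,b):
    o1,d1=ray("top",a);o2,d2=ray("scene",b)
    A=np.c_[d1,-d2];x=np.linalg.lstsq(A,o2-o1,rcond=None)[0]
    p,q=o1+x[0]*d1,o2+x[1]*d2;return (p+q)/2,np.linalg.norm(p-q)
E
python3 - <<'E'
from h import *
c=lambda x,y:(x/3.6+190,y/3.6+185)
for n,p,z in[("handL",c(75,72),.279),("handR",c(432,145),.279),("handmid",c(253.5,108.5),.279),("keepL",c(68,147),.193),("keepR",c(412,217),.193),("sleeve",c(238,182.5),.193),("front board L",c(90,218),.0),
 ("redtop",c(307,180),.178),("whitetop",c(177,165),.184),("olive",c(10,158),.086)]:
    print(n,plane("top",p,z).round(4))
s=lambda x,y:((x-470)/2.5+225,y/2.5+105)
print("sl",tri(c(238,182.5),s(633,140)));print("hd",tri(c(253.5,108.5),s(613,79)))
print("sl z",plane("scene",s(633,140),.193))
print("blue",plane("top",(352,243),.02),plane("top",(331,250),.02)," edge",plane("top",(250,319),0),plane("top",(185,290),0),"camtop",ray("top",(0,0))[0])
for n in("top","scene"):
    im=S[n]["image"];hsv=cv2.cvtColor(im,cv2.COLOR_RGB2HSV)
    m=(((hsv[...,0]<8)|(hsv[...,0]>172))&(hsv[...,1]>150)&(hsv[...,2]>70)).astype(np.uint8)
    k,_,st,ce=cv2.connectedComponentsWithStats(m);print(n,[(st[i].tolist(),ce[i].round(1).tolist()) for i in range(1,k) if st[i,4]>20])
E
```

```text
handL [0.5833 0.1004 0.279 ]
handR [ 0.5432 -0.1017  0.279 ]
handmid [ 0.5632 -0.0012  0.279 ]
keepL [0.5513 0.1132 0.193 ]
keepR [ 0.5093 -0.1017  0.193 ]
sleeve [0.5299 0.0064 0.193 ]
front board L [0.5211 0.1176 0.    ]
redtop [ 0.5333 -0.0376  0.178 ]
whitetop [0.5415 0.045  0.184 ]
olive [0.5566 0.1668 0.086 ]
sl (array([0.52977873, 0.00687512, 0.19097142]), np.float64(0.0011246063180914104))
hd (array([0.56138726, 0.00139492, 0.2789454 ]), np.float64(0.006212616189281492))
sl z [0.53148294 0.00886276 0.193     ]
blue [ 0.52922259 -0.2558224   0.02      ] [ 0.51002186 -0.19799609  0.02      ]  edge [0.3293949  0.01924599 0.        ] [0.40222697 0.19444129 0.        ] camtop [0.44878771 0.01525284 1.01091639]
top [([363, 83, 18, 18, 125], [371.6, 91.2]), ([265, 225, 20, 15, 124], [274.3, 231.1]), ([266, 240, 15, 6, 36], [272.7, 243.0])]
scene [([267, 156, 17, 14, 125], [274.8, 163.4])]
```

```bash
cat >> h.py <<'E'
psi=np.radians(-11.15)
XA=np.array([np.cos(psi),np.sin(psi),0]);YA=np.array([-np.sin(psi),np.cos(psi),0]);ZA=np.array([0,0,1.])
BAR=np.array([.5300,.0066,.193])
c3=np.cos(np.pi/6)
XC=c3*XA+.5*ZA;ZC=-.5*XA+c3*ZA
O=BAR-.113*ZC
def crd(x,y,z): return O+x*XC+y*YA+z*ZC   # cradle -> world (m)
def rot(th,yaw=0): # tool leaning th deg: x=(sin,-cos), y=YA
    t=np.radians(th);q=R.from_euler('z',yaw,degrees=True).as_matrix()
    x=np.sin(t)*XA-np.cos(t)*ZA;z=np.cos(t)*XA+np.sin(t)*ZA
    return q@np.c_[x,YA,z]
def bar(k):
    H=crd(-.030,0,.045);a=1.682+k;return H+.0743*(np.cos(a)*XA+np.sin(a)*ZA)
def cur():
    from workcell import robot
    s=robot.state();return np.array(s["tcp_pos"]),R.from_quat(s["ee_rot"]).as_matrix(),s
def plan(tg,start=None,vmax=.04,amax=8.0):
    """tg: list of (name,pos,Rot); prints turn (x n rows) then shift (x n rows)"""
    p,Q=start if start else cur()[:2]
    for nm,tp,tQ in tg:
        w=np.degrees(R.from_matrix(Q.T@tQ).as_rotvec());a=np.linalg.norm(w);n=int(np.ceil(a/amax-1e-6))
        if a>.3: print(nm,"TURN",w.round(2),"=",n,"x",(w/n).round(2))
        d=tQ.T@(tp-p);n=max(1,int(np.ceil(np.linalg.norm(d)/vmax)))
        print(nm,"SHIFT mm",(d*1e3).round(1),"=",n,"x",(d*1e3/n).round(2),"| to",tp.round(3))
        p,Q=tp,tQ
E
python3 - <<'E'
from h import *
p,Q,s=cur();print(Q.round(3))
r=rot(50);D=r[:,2]*.021+r[:,0]*.014+YA*.0015
tg=[("mid",np.array([.30,.25,.38]),Q),("pre",BAR+D-r[:,0]*.12,r),("in",BAR+D,r)]
for k in(.0,.3,.6,.9,1.2,1.45): tg.append((f"k{k}",bar(k)+D-r[:,2]*.004,r))
plan(tg)
E
```

```text
[[-0.001  0.257  0.966]
 [-0.001  0.966 -0.257]
 [-1.    -0.001 -0.   ]]
mid SHIFT mm [-149.  -281.   225.7] = 10 x [-14.9  -28.1   22.57] | to [0.3  0.25 0.38]
pre TURN [ -3.46 -49.99   1.7 ] = 7 x [-0.49 -7.14  0.24]
pre SHIFT mm [ 223.1 -192.8   53.1] = 8 x [ 27.89 -24.1    6.63] | to [0.464 0.021 0.277]
in SHIFT mm [120.   0.   0.] = 3 x [40.  0.  0.] | to [0.554 0.003 0.2  ]
k0.0 SHIFT mm [-0.1  0.  -4.2] = 1 x [-0.14  0.   -4.18] | to [0.551 0.004 0.197]
k0.3 SHIFT mm [-12.7  -0.  -18.2] = 1 x [-12.75  -0.   -18.18] | to [0.53  0.008 0.191]
k0.6 SHIFT mm [ -6.8   0.  -21.1] = 1 x [ -6.81   0.   -21.14] | to [0.512 0.012 0.179]
k0.9 SHIFT mm [ -0.3  -0.  -22.2] = 1 x [ -0.25  -0.   -22.21] | to [0.498 0.015 0.163]
k1.2 SHIFT mm [  6.3  -0.  -21.3] = 1 x [  6.32  -0.   -21.29] | to [0.489 0.016 0.142]
k1.45 SHIFT mm [  9.9   0.  -15.7] = 1 x [  9.9    0.   -15.66] | to [0.487 0.017 0.124]
```

```bash
python3 -m creep '[[[0,0,0,-0.015,-0.028,0.0225,0],[0,0,0,-0.015,-0.028,0.0225,0],[0,0,0,-0.015,-0.028,0.0225,0],[0,0,0,-0.015,-0.028,0.0225,0],[0,0,0,-0.015,-0.028,0.0225,0]]]'
python3 -m creep '[[[0,0,0,-0.015,-0.028,0.0225,0],[0,0,0,-0.015,-0.028,0.0225,0],[0,0,0,-0.015,-0.028,0.0225,0],[0,0,0,-0.015,-0.028,0.0225,0],[0,0,0,-0.015,-0.028,0.0225,0]]]'
python3 -m creep '[[[-0.5,-7.1,0.24,0,0,0,0],[-0.5,-7.1,0.24,0,0,0,0],[-0.5,-7.1,0.24,0,0,0,0],[-0.5,-7.1,0.24,0,0,0,0],[-0.5,-7.1,0.24,0,0,0,0]]]'
python3 -m creep '[[[-0.5,-7.1,0.24,0,0,0,0],[-0.5,-7.1,0.24,0,0,0,0],[0,0,0,0,0,0,0]]]'
python3 - <<'E'
from h import *
r=rot(50);D=r[:,2]*.021+r[:,0]*.014+YA*.0015
plan([("pre",BAR+D-r[:,0]*.12,r)])
E
```

```text
t: 0.65
tcp_pos: [0.2271, 0.4141, 0.3066]
ee_rot: [0.091, 0.701, -0.092, 0.701]
ft_force: [1.3, -0.4, -0.8]
gripper_width: 0.0121
t: 1.15
tcp_pos: [0.2997, 0.25, 0.3818]
ee_rot: [0.091, 0.701, -0.092, 0.701]
ft_force: [0.6, 0.4, 0.8]
gripper_width: -0.0002
t: 1.65
tcp_pos: [0.2998, 0.2515, 0.3822]
ee_rot: [0.053, 0.452, -0.092, 0.885]
ft_force: [-0.3, -0.5, -0.9]
gripper_width: -0.0001
t: 1.95
tcp_pos: [0.2974, 0.251, 0.3787]
ee_rot: [0.03, 0.343, -0.089, 0.935]
ft_force: [0.3, -0.5, 0.0]
gripper_width: -0.0
pre TURN [ 0.47 -0.26 -0.07] = 1 x [ 0.47 -0.26 -0.07]
pre SHIFT mm [ 224.4 -193.3   55.8] = 8 x [ 28.05 -24.16   6.98] | to [0.464 0.021 0.277]
```

Tracking is good. Next I go to the pre-insert pose, then look from close.

```bash
python3 -m creep '[[[0.47,-0.26,0,0.028,-0.024,0.007,0],[0,0,0,0.028,-0.024,0.007,0],[0,0,0,0.028,-0.024,0.007,0],[0,0,0,0.028,-0.024,0.007,0],[0,0,0,0.028,-0.024,0.007,0]]]'
python3 -m creep '[[[0,0,0,0.028,-0.024,0.007,0],[0,0,0,0.028,-0.024,0.007,0],[0,0,0,0.028,-0.025,0.007,0],[0,0,0,0,0,0,0]]]'
cat >> h.py <<'E'
def wproj(s,p,Q,P):  # world point -> wrist pixel
    T=np.linalg.inv(s["hand_eye"]);c=T[:3,:3]@(Q.T@(P-p))+T[:3,3]
    th=np.arctan2(np.hypot(c[0],c[1]),c[2]);u=c[:2]/np.hypot(*c[:2]);K=s["mtx"];return K[0,0]*th*u+K[:2,2]
def wray(s,p,Q,px):
    K=s["mtx"];d=(np.array(px)-K[:2,2])/K[0,0];t=np.hypot(*d);v=np.array([*(d/t*np.sin(t)),np.cos(t)])
    E=s["hand_eye"];return p+Q@E[:3,3],Q@(E[:3,:3]@v)
def wsnap(name):
    from workcell import robot
    p,Q,_=cur();s=robot.snapshot("wrist");np.savez(f"{name}.npz",p=p,Q=Q,**s)
    return s,p,Q
E
python3 - <<'E'
from h import *
s,p,Q=wsnap("w1");im=np.ascontiguousarray(s["image"][:,:,::-1])
big=cv2.resize(im,(768,576),interpolation=cv2.INTER_CUBIC)
J={"bar":BAR,"barL":BAR+.1145*YA,"barR":BAR-.1145*YA,"w":crd(-.004,.042,.105),"r":crd(-.001,-.042,.097),"railL":crd(.006,.016,.062),"railR":crd(.006,-.016,.062)}
for n,P in J.items():
    u=wproj(s,p,Q,P)*1.5;print(n,u.round(0));cv2.drawMarker(big,tuple(int(v) for v in u),(255,0,255),cv2.MARKER_CROSS,12,1)
cv2.imwrite("pics/w1.png",big)
r=rot(50);D=r[:,2]*.021+r[:,0]*.014+YA*.0015
plan([("in",BAR+D,r)])
E
```

```text
t: 2.45
tcp_pos: [0.4015, 0.1079, 0.3272]
ee_rot: [0.04, 0.349, -0.091, 0.932]
ft_force: [0.2, 0.1, -0.0]
gripper_width: 0.0003
t: 2.85
tcp_pos: [0.4599, 0.0206, 0.2884]
ee_rot: [0.041, 0.35, -0.098, 0.931]
ft_force: [0.3, -1.1, 0.3]
gripper_width: -0.0
bar [373. 236.]
barL [557. 236.]
barR [191. 242.]
w [442. 223.]
r [306. 224.]
railL [396. 209.]
railR [351. 209.]
in TURN [-0.9  -1.25  0.38] = 1 x [-0.9  -1.25  0.38]
in SHIFT mm [131.2  -1.   -5.3] = 4 x [32.8  -0.24 -1.32] | to [0.554 0.003 0.2  ]
```

View pics/w1.png

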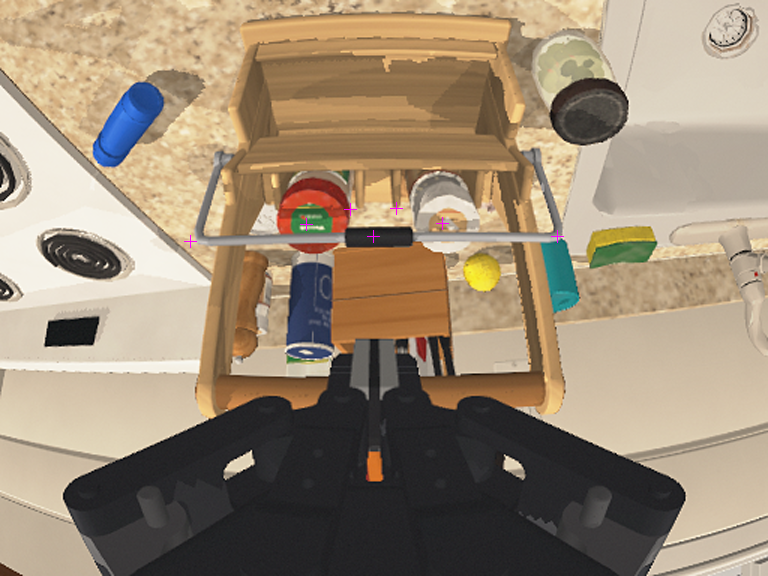

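The wrist view shows red on the image's left (right bay, cap ~ (315,215)) and white on its right (left bay, ~ (443,222)). The sleeve is at (379,237) against a predicted (373,236), so the estimate is good to 2 mm. I shift it +2 mm in y, then insert behind the bar.

```bash
sed -i 's/^BAR=.*/BAR=np.array([.5300,.0066,.193])+.002*YA/' h.py
python3 -m creep '[[[-0.9,-1.25,0.4,0,0.001,0,0],[0,0,0,0.033,0,-0.001,0],[0,0,0,0.033,0,-0.002,0],[0,0,0,0.033,0,-0.002,0],[0,0,0,0.028,0,0,0]]]'
python3 -m creep '[[[0,0,0,0,0,0,0]]]'
python3 - <<'E'
from h import *
r=rot(50);D=r[:,2]*.021+r[:,0]*.014+YA*.0015
tg=[("in",BAR+D,r)]
for k in(.0,.3,.6,.9,1.2,1.45): tg.append((f"k{k}",bar(k)+D-r[:,2]*.004,r))
plan(tg)
E
```

```text
t: 3.4
tcp_pos: [0.5442, 0.0226, 0.2575]
ee_rot: [0.031, 0.377, -0.091, 0.921]
ft_force: [0.1, 0.4, 1.5]
gripper_width: 0.0001
t: 3.5
tcp_pos: [0.5457, 0.0227, 0.2576]
ee_rot: [0.031, 0.377, -0.09, 0.921]
ft_force: [0.6, 0.7, 0.7]
gripper_width: 0.0
in TURN [ 0.57 -4.47  0.27] = 1 x [ 0.57 -4.47  0.27]
in SHIFT mm [ 46.1 -15.3 -36.4] = 2 x [ 23.06  -7.64 -18.2 ] | to [0.554 0.005 0.2  ]
k0.0 SHIFT mm [-0.1  0.  -4.2] = 1 x [-0.14  0.   -4.18] | to [0.552 0.006 0.197]
k0.3 SHIFT mm [-12.7  -0.  -18.2] = 1 x [-12.75  -0.   -18.18] | to [0.531 0.01  0.191]
k0.6 SHIFT mm [ -6.8  -0.  -21.1] = 1 x [ -6.81  -0.   -21.14] | to [0.512 0.014 0.179]
k0.9 SHIFT mm [ -0.3  -0.  -22.2] = 1 x [ -0.25  -0.   -22.21] | to [0.498 0.016 0.163]
k1.2 SHIFT mm [  6.3  -0.  -21.3] = 1 x [  6.32  -0.   -21.29] | to [0.489 0.018 0.142]
k1.45 SHIFT mm [  9.9  -0.  -15.7] = 1 x [  9.9   -0.   -15.66] | to [0.487 0.019 0.124]
```

```bash
python3 - <<'E'
from h import *
p,Q,s=cur();print(s["joint_pos"].round(3),s["ft_force"],Q.round(3))
d=p-BAR;print("caddy rel bar",d@XA,d@YA,d[2])
E
```

```text
[ 0.025  0.03   2.216 -0.961  0.197 -0.474] [0.57947208 0.7318331  0.70621289] [[ 0.699  0.19   0.689]
 [-0.143  0.982 -0.126]
 [-0.7   -0.011  0.714]]
caddy rel bar 0.012284690641114586 0.016784060913605934 0.06461245876365118
```

Joints 4 and 5 are at their limits: the lean is too steep for this arm so close in. I back out, reduce the lean, and fit the planar kinematics to see what lean is reachable.

```bash
P='from h import *
p,Q,s=cur();print("J",s["joint_pos"].round(4).tolist(),s["tcp_pos"].round(4).tolist(),s["ee_rot"].round(4).tolist())'
python3 -m creep '[[[0,0,0,-0.03,0,0,0],[0,0,0,-0.03,0,0,0],[0,0,0,-0.03,0,0,0],[0,0,0,0,0,0,0]]]'; python3 -c "$P"
python3 -m creep '[[[0,5,0,0,0,0,0],[0,5,0,0,0,0,0],[0,5,0,0,0,0,0],[0,0,0,0,0,0,0]]]'; python3 -c "$P"
python3 -m creep '[[[0,0,0,0.01,0,-0.03,0],[0,5,0,0.01,0,-0.03,0],[0,0,0,0,0,0,0]]]'; python3 -c "$P"
python3 - <<'E'
from h import *
plan([("x",cur()[0],rot(30))])
E
```

```text
t: 3.9
tcp_pos: [0.4782, 0.036, 0.3227]
ee_rot: [0.032, 0.376, -0.09, 0.922]
ft_force: [0.2, 0.5, 0.3]
gripper_width: -0.0001
J [0.0903, -0.2048, 2.2028, -0.5264, 0.4189, -0.8896] [0.4782, 0.036, 0.3227] [0.032, 0.3758, -0.0899, 0.9218]
t: 4.3
tcp_pos: [0.4825, 0.0344, 0.3216]
ee_rot: [0.044, 0.494, -0.086, 0.864]
ft_force: [0.7, 0.4, 0.6]
gripper_width: 0.0
J [0.0172, -0.1423, 1.9965, -0.1655, 0.7716, -1.274] [0.4825, 0.0344, 0.3216] [0.0437, 0.4936, -0.0865, 0.8643]
t: 4.6
tcp_pos: [0.435, 0.0419, 0.2682]
ee_rot: [0.047, 0.535, -0.085, 0.839]
ft_force: [-0.0, -0.2, 0.7]
gripper_width: 0.0002
J [0.0267, -0.1259, 2.082, -0.1502, 0.7655, -1.2671] [0.435, 0.0419, 0.2682] [0.0466, 0.5349, -0.0849, 0.8393]
x TURN [ 0.38 -4.95  0.61] = 1 x [ 0.38 -4.95  0.61]
x SHIFT mm [0. 0. 0.] = 1 x [0. 0. 0.] | to [0.435 0.042 0.268]
```

```bash
cat > kin.py <<'E'
from h import *
from scipy.optimize import least_squares
D=[([1.19592,.35947,1.51146,0,1.27248,-.11512],[.15387,.57922,.23046],[.09095,.70131,-.0922,.70099]),
([.0903,-.2048,2.2028,-.5264,.4189,-.8896],[.4782,.036,.3227],[.032,.3758,-.0899,.9218]),
([.0172,-.1423,1.9965,-.1655,.7716,-1.274],[.4825,.0344,.3216],[.0437,.4936,-.0865,.8643]),
([.0267,-.1259,2.082,-.1502,.7655,-1.2671],[.435,.0419,.2682],[.0466,.5349,-.0849,.8393])]
E=lambda a,t:R.from_euler(a,t).as_matrix()
def fk(q,g,s):
    a,h,L2,e,L3,L6,o=g
    M=E('z',q[0]);p=M@[a,0,h];M=M@E('y',q[1]);p=p+M@[0,0,L2]
    M=M@E('y',q[2]);p=p+M@[e,0,L3];M=M@E('z',s[0]*q[3])@E('y',q[4]);p=p+M@[0,0,L6]
    M=M@E('z',s[1]*q[5]+o);T=M@np.array([[0,0,1],[0,1,0],[1,0,0]]).T@np.diag([1,1,1]) 
    x=M[:,2];y=M[:,1];return p,np.c_[x,y,np.cross(x,y)]
def fit():
    best=None
    for s in[(1,1),(1,-1),(-1,1),(-1,-1)]:
        for o in(0,1.57,3.14,-1.57):
            f=lambda g:np.concatenate([np.r_[(fk(q,g,s)[0]-p),.3*(fk(q,g,s)[1]-R.from_quat(r).as_matrix()).ravel()] for q,p,r in D])
            z=least_squares(f,[0,.35,.4,0,.4,.25,o])
            if best is None or z.cost<best[0]: best=(z.cost,z.x,s)
    return best
def ik(p,Q,g,s,q0):
    lo=np.array([-2.97,-1.01,.21,-.96,.2,-2.98])+.005;hi=np.array([2.97,2.36,2.38,4.11,2.71,2.98])-.005
    f=lambda q:np.r_[fk(q,g,s)[0]-p,.3*(fk(q,g,s)[1]-Q).ravel()]
    z=least_squares(f,np.clip(q0,lo+.01,hi-.01),bounds=(lo,hi));return z.x,np.sqrt(2*z.cost)
E
python3 - <<'E'
from kin import *
c,g,s=fit();print(c,g.round(4),s)
q0=np.array(D[-1][0])
for k in(0,.75,1.45):
  for th in(20,30,35,40,45,50):
    r=rot(th);P=bar(k)+r[:,2]*.017+r[:,0]*.014
    q,e=ik(P,r,g,s,q0);q2,e2=ik(P,r,g,s,q0*[1,1,1,0,.5,1]+[0,0,0,3.14,.2,3.0])
    print("k",k,th,q.round(2),round(e,4),"flip",q2.round(2),round(e2,4))
for y,x,zl in((.042,-.004,.085),(-.042,-.001,.08)):
  for dz in(0,.12):
    r=rot(30);q,e=ik(crd(x,y,zl-.019+dz),r,g,s,q0);print("jar",y,dz,q.round(2),round(e,4))
E
```

```text
0.005781533804974547 [0.4534 0.1453 0.3613 0.1    0.046  0.1178 1.5708] (1, 1)
k 0 20 [ 0.02  0.39  2.   -0.16  0.45 -1.22] 0.0881 flip [0.03 0.64 2.37 3.56 0.21 1.37] 0.1013
k 0 30 [ 0.03  0.29  2.   -0.28  0.39 -1.11] 0.0978 flip [0.04 0.51 2.31 3.82 0.21 1.11] 0.1071
k 0 35 [ 0.03  0.25  2.   -0.36  0.36 -1.04] 0.1031 flip [0.05 0.45 2.28 3.99 0.21 0.94] 0.1106
k 0 40 [ 0.04  0.2   2.   -0.45  0.34 -0.96] 0.1086 flip [0.05 0.38 2.24 4.1  0.21 0.81] 0.1144
k 0 45 [ 0.04  0.16  2.   -0.54  0.31 -0.87] 0.1144 flip [0.04 0.32 2.22 4.1  0.21 0.8 ] 0.1189
k 0 50 [ 0.05  0.11  2.   -0.65  0.29 -0.77] 0.1205 flip [0.04 0.26 2.19 4.1  0.21 0.78] 0.1241
k 0.75 20 [ 0.05  0.11  2.   -0.11  0.72 -1.26] 0.1243 flip [0.07 0.6  2.37 3.91 0.21 1.06] 0.1507
k 0.75 30 [ 0.05 -0.02  2.   -0.18  0.69 -1.21] 0.1294 flip [0.07 0.41 2.37 4.1  0.21 0.86] 0.1499
k 0.75 35 [ 0.06 -0.09  2.   -0.21  0.68 -1.19] 0.1322 flip [0.07 0.32 2.37 4.1  0.21 0.84] 0.1507
k 0.75 40 [ 0.06 -0.16  2.   -0.25  0.67 -1.17] 0.1352 flip [0.07 0.24 2.37 4.1  0.21 0.83] 0.1522
k 0.75 45 [ 0.07 -0.23  2.   -0.28  0.66 -1.15] 0
[... 276 characters left out ...]
 -0.14  0.94 -1.26] 0.1742 flip [0.08 0.43 2.37 4.1  0.21 0.87] 0.1997
k 1.45 35 [ 0.07 -0.4   2.   -0.16  0.97 -1.26] 0.1747 flip [0.08 0.34 2.37 4.1  0.21 0.85] 0.201
k 1.45 40 [ 0.07 -0.52  2.   -0.18  1.   -1.26] 0.1749 flip [0.07 0.25 2.37 4.1  0.21 0.83] 0.2026
k 1.45 45 [ 0.08 -0.64  2.   -0.2   1.04 -1.27] 0.1748 flip [0.07 0.16 2.37 4.1  0.21 0.81] 0.2043
k 1.45 50 [ 0.08 -0.77  2.   -0.21  1.07 -1.29] 0.1745 flip [0.06 0.07 2.37 4.1  0.21 0.79] 0.206
jar 0.042 0 [ 0.11  0.48  2.   -0.57  0.27 -0.73] 0.1298
jar 0.042 0.12 [ 0.15 -0.03  2.   -0.26  0.7  -1.06] 0.0398
jar -0.042 0 [-0.05  0.38  2.   -0.22  0.31 -1.24] 0.1379
jar -0.042 0.12 [-0.03 -0.1   2.   -0.12  0.74 -1.35] 0.0416
```

```bash
python3 - <<'E'
from kin import *
for s in[(1,1),(1,-1),(-1,1),(-1,-1)]:
    A=[];b=[]
    for q,p,r in D:
        cols=[fk(q,np.r_[np.eye(6)[i],0],s)[0] for i in range(6)]
        A.append(np.array(cols).T);b+=list(p)
    A=np.vstack(A);x,res,rk,sv=np.linalg.lstsq(A,b,rcond=None);print(s,x.round(3),(A@x-b).round(4))
    for o in(1.5708,-1.5708):
        print(o,[round(np.abs(fk(q,np.r_[x,o],s)[1]-R.from_quat(r).as_matrix()).max(),3) for q,p,r in D])
E
```

```text
(1, 1) [0.453 0.145 0.361 0.1   0.046 0.118] [ 0.0639 -0.0259  0.0261 -0.0168 -0.0184 -0.016  -0.0056 -0.0397 -0.0289
  0.0266 -0.0418  0.0189]
1.5708 [np.float64(0.0), np.float64(0.0), np.float64(0.0), np.float64(0.0)]
-1.5708 [np.float64(1.933), np.float64(1.964), np.float64(1.962), np.float64(1.962)]
(1, -1) [0.453 0.145 0.361 0.1   0.046 0.118] [ 0.0639 -0.0259  0.0261 -0.0168 -0.0184 -0.016  -0.0056 -0.0397 -0.0289
  0.0266 -0.0418  0.0189]
1.5708 [np.float64(0.214), np.float64(1.309), np.float64(1.885), np.float64(1.883)]
-1.5708 [np.float64(1.849), np.float64(1.061), np.float64(0.576), np.float64(0.59)]
(-1, 1) [0.309 0.184 0.441 0.104 0.17  0.199] [ 0.0639 -0.0257  0.0178 -0.0168  0.0466 -0.0109 -0.0042 -0.0033 -0.0197
  0.0176 -0.0092  0.0128]
1.5708 [np.float64(0.0), np.float64(0.734), np.float64(0.303), np.float64(0.265)]
-1.5708 [np.float64(1.933), np.float64(1.417), np.float64(1.895), np.float64(1.901)]
(-1, -1) [0.309 0.184 0.441 0.104 0.17  0.199] [ 0.0639 -0.0257  0.0178 -0.0168  0.0466 -0.0109 -0.0042 -0.0033 -0.0197
  0.0176 -0.0092  0.0128]
1.5708 [np.float64(0.214), np.float64(1.914), np.float64(1.955), np.float64(1.951)]
-1.5708 [np.float64(1.849), np.float64(0.553), np.float64(0.419), np.float64(0.437)]
```

```bash
sed -i 's/a,h,L2,e,L3,L6,o=g/a,h,L2,e,L3,L6,o,d=g/; s/p=M@\[a,0,h\]/p=M@[a,d,h]/' kin.py; cat >> kin.py <<'E'
s=(1,1)
def calib():
    A=[];b=[]
    for q,p,r in D:
        A.append(np.array([fk(q,np.r_[np.eye(7)[i][:6],0,np.eye(7)[i][6]],s)[0] for i in range(7)]).T);b+=list(p)
    A=np.vstack(A);x=np.linalg.lstsq(A,b,rcond=None)[0];print("resid",np.abs(A@x-b).max().round(4))
    return np.r_[x[:6],np.pi/2,x[6]]
E
python3 - <<'E'
from kin import *
g=calib();print(g.round(4))
q0=np.array(D[-1][0])
for k in(0,.75,1.45):
  for th in(10,20,30,35,40,45,50):
    r=rot(th);P=bar(k)+r[:,2]*.017+r[:,0]*.014
    q,e=ik(P,r,g,s,q0);q2,e2=ik(P,r,g,s,q0*[1,1,1,0,.5,1]+[0,0,0,3.14,.2,3.0])
    print("k",k,th,q.round(2),round(e,4),"flip",q2.round(2),round(e2,4))
for y,x,zl in((.042,-.004,.085),(-.042,-.001,.08)):
  for dz in(0,.12):
    r=rot(30);q,e=ik(crd(x,y,zl-.019+dz),r,g,s,q0);print("jar",y,dz,q.round(2),round(e,4))
E
```

```text
resid 0.0
[2.0000e-04 2.6560e-01 6.1120e-01 1.1150e-01 4.3310e-01 3.7270e-01
 1.5708e+00 6.8900e-02]
k 0 10 [-0.11  0.26  1.82 -0.02  0.89 -1.47] 0.0 flip [0.   0.4  2.32 4.1  0.21 0.77] 0.203
k 0 20 [-0.09  0.19  1.95 -0.06  0.65 -1.43] 0.0 flip [0.01 0.34 2.31 4.1  0.21 0.78] 0.1469
k 0 30 [-0.08  0.16  2.09 -0.16  0.38 -1.32] 0.0 flip [0.01 0.28 2.3  4.1  0.21 0.77] 0.0905
k 0 35 [-0.07  0.15  2.16 -0.31  0.24 -1.16] 0.0 flip [0.01 0.25 2.3  4.1  0.21 0.77] 0.0624
k 0 40 [-0.02  0.14  2.18 -0.73  0.21 -0.71] 0.0179 flip [0.01 0.22 2.29 4.1  0.21 0.76] 0.0348
k 0 45 [ 0.01  0.12  2.2  -0.95  0.21 -0.47] 0.0385 flip [-0.03  0.2   2.31  3.81  0.21  1.03] 0.0092
k 0 50 [ 0.01  0.08  2.2  -0.95  0.21 -0.47] 0.0651 flip [-0.03  0.22  2.36  3.53  0.33  1.3 ] 0.0
k 0.75 10 [-0.1   0.23  1.94 -0.02  0.8  -1.46] 0.0 flip [0.02 0.4  2.37 4.1  0.21 0.8 ] 0.178
k 0.75 20 [-0.08  0.17  2.07 -0.07  0.55 -1.4 ] 0.0 flip [0.03 0.34 2.37 4.1  0.21 0.8 ] 0.1231
k 0.75 30 [-0.06  0.14  2.21 -0.25  0.28 -1.22] 0.0 flip [0.03 0.27 2.36 4.1  0.21 0.79] 0.068
k 0.75 35 [-0.03  0.13  2.25 -0.55  0.21 -0.8
[... 566 characters left out ...]
 0.22  2.25 -0.5   0.21 -0.93] 0.0169 flip [0.04 0.32 2.37 4.1  0.21 0.81] 0.0392
k 1.45 35 [ 0.04  0.21  2.28 -0.95  0.21 -0.42] 0.0359 flip [0.01 0.3  2.37 3.88 0.21 1.  ] 0.0146
k 1.45 40 [ 0.04  0.16  2.28 -0.95  0.21 -0.43] 0.0596 flip [0.   0.28 2.37 3.81 0.22 1.07] 0.019
k 1.45 45 [ 0.04  0.12  2.29 -0.95  0.21 -0.43] 0.0856 flip [0.05 0.29 2.37 3.83 0.3  1.09] 0.0406
k 1.45 50 [ 0.04  0.07  2.29 -0.95  0.21 -0.44] 0.1122 flip [0.11 0.32 2.37 3.86 0.4  1.12] 0.0616
jar 0.042 0 [ 0.03  0.25  2.11 -0.4   0.3  -0.99] 0.0
jar 0.042 0.12 [ 0.08 -0.02  2.07 -0.24  0.59 -1.13] 0.0
jar -0.042 0 [-0.19  0.23  2.15 -0.    0.24 -1.57] 0.0
jar -0.042 0.12 [-0.19 -0.05  2.11 -0.    0.56 -1.57] 0.0
```

Kinematics fitted exactly (residual 0.0 mm). A lean of about 30° is reachable. I'll roll the tool 90° so the jaws straddle the sleeve, which keeps the body clear of the handle, then grip it and follow the arc.

```bash
cat >> kin.py <<'E'
def rolled(th,sg=1): return rot(th)@E('x',sg*np.pi/2)
E
python3 - <<'E'
from kin import *
g=calib();q0=cur()[2]["joint_pos"].copy()
p,Q,_=cur()
for sg in(1,-1):
  for k,th in((0,30),(.4,28),(.8,25),(1.15,21),(1.45,18)):
    r=rolled(th,sg);q,e=ik(bar(k)+r[:,0]*.017,r,g,s,q0+[0,0,0,0,0,sg*1.57]);print(sg,k,q.round(2),round(e,4))
  r=rolled(30,sg);q,e=ik(BAR-r[:,0]*.083,r,g,s,q0+[0,0,0,0,0,sg*1.57]);print("pre",q.round(2),e.round(4))
for sg in (1,-1):
  r=rolled(30,sg);tg=[("pre",BAR-.083*r[:,0],r),("in",BAR+.017*r[:,0],r)]
  plan(tg)
E
```

```text
resid 0.0
1 0 [-0.07  0.16  2.13 -0.18  0.34  0.28] 0.0
1 0.4 [-0.07  0.14  2.16 -0.17  0.36  0.27] 0.0
1 0.8 [-0.06  0.16  2.18 -0.15  0.37  0.26] 0.0
1 1.15 [-0.07  0.2   2.18 -0.12  0.4   0.22] 0.0
1 1.45 [-0.07  0.25  2.17 -0.09  0.41  0.2 ] 0.0
pre [-0.05 -0.06  2.08 -0.12  0.61  0.22] 0.0
-1 0 [-0.07  0.16  2.13 -0.18  0.34 -2.86] 0.0
-1 0.4 [-0.07  0.14  2.16 -0.17  0.36 -2.87] 0.0
-1 0.8 [-0.06  0.16  2.18 -0.15  0.37 -2.88] 0.0
-1 1.15 [-0.07  0.2   2.18 -0.12  0.4  -2.92] 0.0
-1 1.45 [-0.07  0.25  2.17 -0.09  0.41 -2.94] 0.0
pre [-0.05 -0.06  2.08 -0.12  0.61 -2.92] 0.0
pre TURN [90.32 -3.41  4.37] = 12 x [ 7.53 -0.28  0.36]
pre SHIFT mm [32.1 49.  14.3] = 2 x [16.07 24.49  7.13] | to [0.49  0.017 0.265]
in SHIFT mm [100.   0.   0.] = 3 x [33.33  0.    0.  ] | to [0.539 0.007 0.178]
pre TURN [-89.56  -4.36  -3.4 ] = 12 x [-7.46 -0.36 -0.28]
pre SHIFT mm [ 32.1 -49.  -14.3] = 2 x [ 16.07 -24.49  -7.13] | to [0.49  0.017 0.265]
in SHIFT mm [100.   0.  -0.] = 3 x [33.33  0.   -0.  ] | to [0.539 0.007 0.178]
```

```bash
python3 -m creep '[[[7.53,-0.28,0.36,0,0,0,0.035],[7.53,-0.28,0.36,0,0,0,0.035],[7.53,-0.28,0.36,0,0,0,0.035],[7.53,-0.28,0.36,0,0,0,0.035],[7.53,-0.28,0.36,0,0,0,0.035]]]' | grep -v ee
python3 -m creep '[[[7.53,-0.28,0.36,0,0,0,0.035],[7.53,-0.28,0.36,0,0,0,0.035],[7.53,-0.28,0.36,0,0,0,0.035],[7.53,-0.28,0.36,0,0,0,0.035],[7.53,-0.28,0.36,0,0,0,0.035]]]'| grep -v ee
python3 -m creep '[[[7.53,-0.28,0.36,0,0,0,0.035],[7.53,-0.28,0.36,0,0,0,0.035],[0,0,0,0.016,0.0245,0.007,0.035],[0,0,0,0.016,0.0245,0.007,0.035],[0,0,0,0,0,0,0.035]]]'
python3 - <<'E'
from kin import *
r=rolled(30)
plan([("pre",BAR-.083*r[:,0],r),("in",BAR+.017*r[:,0],r)])
s,p,Q=wsnap("w2");im=np.ascontiguousarray(s["image"][:,:,::-1])
for P in(BAR,BAR+.02*YA,BAR-.02*YA): 
    u=wproj(s,p,Q,P);print(u);cv2.drawMarker(im,tuple(int(v) for v in u),(255,0,255),cv2.MARKER_CROSS,8,1)
cv2.imwrite("pics/w2.png",im)
E
```

```text
t: 5.1
tcp_pos: [0.4398, 0.0416, 0.2728]
ft_force: [-0.5, -0.7, 0.3]
gripper_width: 0.0351
t: 5.6
tcp_pos: [0.4397, 0.0417, 0.2728]
ft_force: [-0.6, 0.0, 0.2]
gripper_width: 0.0348
t: 6.1
tcp_pos: [0.498, 0.0154, 0.2711]
ee_rot: [0.647, 0.288, -0.408, 0.577]
ft_force: [0.1, -0.5, 0.3]
gripper_width: 0.0347
pre TURN [-0.14 -0.06 -0.73] = 1 x [-0.14 -0.06 -0.73]
pre SHIFT mm [  1.2 -10.3   0.5] = 1 x [  1.16 -10.35   0.49] | to [0.49  0.017 0.265]
in SHIFT mm [100.   0.   0.] = 3 x [33.33  0.    0.  ] | to [0.539 0.007 0.178]
[234.77827838 196.75138753]
[234.39705541 172.33175383]
[235.20134626 219.9919112 ]
```

View pics/w2.png

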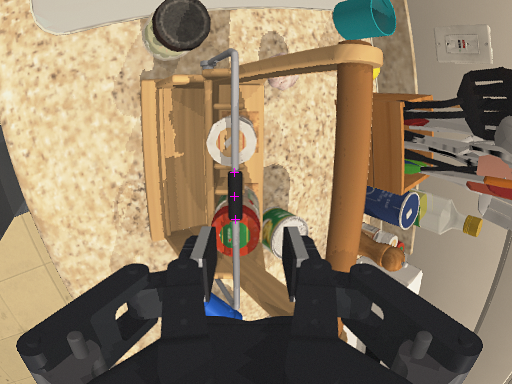

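The sleeve is at (235,196), right on the prediction. Going in and gripping it.

```bash
python3 -m creep '[[[-0.14,0,-0.73,0.001,-0.0103,0.0005,0.035],[0,0,0,0.033,0,0,0.035],[0,0,0,0.033,0,0,0.035],[0,0,0,0.033,0,0,0.035],[0,0,0,0,0,0,0.035]]]'
python3 - <<'E'
from kin import *
r=rolled(30);plan([("in",BAR+.017*r[:,0],r)])
E
```

```text
t: 6.65
tcp_pos: [0.5307, 0.009, 0.1729]
ee_rot: [0.641, 0.298, -0.415, 0.573]
ft_force: [-1.2, -0.4, 1.1]
gripper_width: 0.035
in TURN [ 0.1  -0.05  0.81] = 1 x [ 0.1  -0.05  0.81]
in SHIFT mm [-0.5  9.9  0.4] = 1 x [-0.55  9.85  0.44] | to [0.539 0.007 0.178]
```

```bash
python3 -m creep '[[[0,0,0,0,0,0,0.035],[0,0,0,0,0,0,0.035]]]'
python3 - <<'E'
from kin import *
r=rolled(30);plan([("in",BAR+.017*r[:,0],r)]);print(cur()[2]["joint_pos"].round(3))
E
```

```text
t: 6.85
tcp_pos: [0.5323, 0.0089, 0.1778]
ee_rot: [0.643, 0.295, -0.413, 0.574]
ft_force: [0.7, -0.2, 0.5]
gripper_width: 0.0349
in TURN [ 0.06 -0.1   0.38] = 1 x [ 0.06 -0.1   0.38]
in SHIFT mm [2.9 6.1 0.7] = 1 x [2.89 6.05 0.69] | to [0.539 0.007 0.178]
[-0.072  0.153  2.132 -0.174  0.348  0.269]
```

```bash
python3 -m creep '[[[0,0,0,0,0,0,0.035],[0,0,0,0,0,0,0.035],[0,0,0,0,0,0,0.035]]]'
python3 - <<'E'
from kin import *
r=rolled(30);plan([("in",BAR+.017*r[:,0],r)])
E
```

```text
t: 7.15
tcp_pos: [0.533, 0.0085, 0.1777]
ee_rot: [0.643, 0.295, -0.413, 0.574]
ft_force: [-0.6, 0.7, -0.9]
gripper_width: 0.0347
in TURN [ 0.03 -0.09  0.35] = 1 x [ 0.03 -0.09  0.35]
in SHIFT mm [2.4 5.4 0.5] = 1 x [2.42 5.4  0.47] | to [0.539 0.007 0.178]
```

```bash
python3 -m creep '[[[0,0,0.35,0.0024,0.0054,0,0.035],[0,0,0,0,0,0,0.035],[0,0,0,0,0,0,0.035],[0,0,0,0,0,0,0.02],[0,0,0,0,0,0,0.02]]]'
python3 -m creep '[[[0,0,0,0,0,0,0.005],[0,0,0,0,0,0,0.005],[0,0,0,0,0,0,0.005],[0,0,0,0,0,0,0.005]]]'
python3 - <<'E'
from kin import *
p=cur()[0]
for th in(30,):
  r=rolled(th);plan([("in",BAR+.017*r[:,0],r)])
q=(p,rolled(30))
tg=[]
for k,th in((0,30),(.25,29),(.5,28),(.75,27),(1.0,25),(1.25,23),(1.48,20)):
    r=rolled(th);tg.append((k,bar(k)+.017*r[:,0],r))
plan(tg)
E
```

```text
t: 7.65
tcp_pos: [0.5385, 0.0073, 0.177]
ee_rot: [0.644, 0.294, -0.411, 0.575]
ft_force: [0.3, 0.4, 0.3]
gripper_width: 0.0196
t: 8.05
tcp_pos: [0.5387, 0.0073, 0.1773]
ee_rot: [0.644, 0.293, -0.411, 0.575]
ft_force: [0.5, -0.5, 0.8]
gripper_width: 0.0101
in SHIFT mm [-0.8  0.6  0.4] = 1 x [-0.82  0.57  0.4 ] | to [0.539 0.007 0.178]
0 SHIFT mm [-0.9  0.3  0.4] = 1 x [-0.89  0.35  0.4 ] | to [0.539 0.007 0.178]
0.25 TURN [ 0.  0. -1.] = 1 x [ 0.  0. -1.]
0.25 SHIFT mm [ -4.9 -18.2  -0. ] = 1 x [ -4.94 -18.15  -0.  ] | to [0.521 0.01  0.174]
0.5 TURN [ 0. -0. -1.] = 1 x [ 0. -0. -1.]
0.5 SHIFT mm [ -0.  -18.8  -0. ] = 1 x [ -0.04 -18.82  -0.  ] | to [0.504 0.014 0.165]
0.75 TURN [-0.  0. -1.] = 1 x [-0.  0. -1.]
0.75 SHIFT mm [  4.9 -18.2   0. ] = 1 x [  4.85 -18.18   0.  ] | to [0.491 0.016 0.152]
1.0 TURN [ 0.  0. -2.] = 1 x [ 0.  0. -2.]
1.0 SHIFT mm [  9.7 -16.4  -0. ] = 1 x [  9.69 -16.39  -0.  ] | to [0.48  0.018 0.137]
1.25 TURN [-0.  0. -2.] = 1 x [-0.  0. -2.]
1.25 SHIFT mm [ 13.7 -13.   -0. ] = 1 x [ 13.74 -13.03  -0.  ] | to [0.473 0.02  0.119]
1.48 TURN [ 0.  0. -3.] = 1 x [ 0.  0. -3.]
1.48 SHIFT mm [15.4 -8.2 -0. ] = 1 x [15.42 -8.21 -0.  ] | to [0.471 0.02  0.102]
```

```bash
python3 -m creep '[[[0,0,-0.5,-0.003,-0.009,0,0.005],[0,0,-0.5,-0.002,-0.009,0,0.005],[0,0,-0.5,-0.0005,-0.0095,0,0.005],[0,0,-0.5,0.0005,-0.0095,0,0.005]]]'
python3 -m creep '[[[0,0,0,0,0,0,0.005],[0,0,0,0,0,0,0.005],[0,0,0,0,0,0,0.005]]]'
python3 - <<'E'
from kin import *
tg=[]
for k,th in((0.5,28),(.75,27),(1.0,25),(1.25,23),(1.48,20)):
    r=rolled(th);tg.append((k,bar(k)+.017*r[:,0],r))
plan(tg[:2])
E
```

```text
t: 8.45
tcp_pos: [0.5076, 0.0139, 0.1663]
ee_rot: [0.64, 0.302, -0.419, 0.569]
ft_force: [3.8, -0.5, 4.5]
gripper_width: 0.0096
t: 8.75
tcp_pos: [0.5064, 0.0142, 0.1653]
ee_rot: [0.639, 0.303, -0.42, 0.568]
ft_force: [-0.5, 0.4, 9.6]
gripper_width: 0.0098
0.5 SHIFT mm [-0.6 -1.9  0.9] = 1 x [-0.63 -1.94  0.87] | to [0.504 0.014 0.165]
0.75 TURN [-0.  0. -1.] = 1 x [-0.  0. -1.]
0.75 SHIFT mm [  4.9 -18.2   0. ] = 1 x [  4.85 -18.18   0.  ] | to [0.491 0.016 0.152]
```

Following the arc well with small forces; continuing to fully open.

```bash
python3 -m creep '[[[0,0,-0.5,0.002,-0.0095,0,0.005],[0,0,-0.5,0.003,-0.009,0,0.005],[0,0,-1,0.0045,-0.0085,0,0.005],[0,0,-1,0.005,-0.008,0,0.005],[0,0,0,0,0,0,0.005]]]'
python3 -m creep '[[[0,0,-1,0.0065,-0.007,0,0.005],[0,0,-1,0.007,-0.006,0,0.005],[0,0,-1.5,0.0075,-0.0045,0,0.005],[0,0,-1.5,0.008,-0.004,0,0.005],[0,0,0,0,0,0,0.005]]]'
python3 -m creep '[[[0,0,0,0,0,0,0.005],[0,0,0,0,0,0,0.005],[0,0,0,0,0,0,0.005]]]'
python3 - <<'E'
from kin import *
r=rolled(20);plan([("e",bar(1.48)+.017*r[:,0],r)])
p,Q,_=cur();b=p-Q[:,0]*.017-crd(-.03,0,.045);print("k est",np.arctan2(b[2],b@XA)-1.682,np.hypot(b[2],b@XA))
E
```

```text
t: 9.25
tcp_pos: [0.4828, 0.019, 0.1354]
ee_rot: [0.631, 0.32, -0.435, 0.557]
ft_force: [9.8, 1.6, -6.3]
gripper_width: 0.0098
t: 9.75
tcp_pos: [0.4744, 0.0207, 0.0995]
ee_rot: [0.616, 0.348, -0.459, 0.537]
ft_force: [7.5, 3.1, -1.4]
gripper_width: 0.0098
t: 10.05
tcp_pos: [0.4745, 0.0206, 0.1]
ee_rot: [0.617, 0.348, -0.459, 0.537]
ft_force: [7.6, 3.4, -2.6]
gripper_width: 0.0098
e SHIFT mm [-2.7 -2.5  1.1] = 1 x [-2.67 -2.51  1.05] | to [0.471 0.02  0.102]
k est -4.778910851242582 0.07110785040757199
```

```bash
python3 -m creep '[[[0,0,0,0,0,0,0.04],[0,0,0,0,0,0,0.04],[0,0,0,0,0,0,0.04],[0,0,0,-0.03,0,0,0.04],[0,0,0,-0.04,0,0,0.04]]]'
python3 -m creep '[[[0,0,0,-0.045,0,0,0.06],[0,0,0,-0.045,0,0,0.06],[0,0,0,0,0,0,0.06]]]'
python3 - <<'E'
from kin import *
g=calib();r=rot(30);T=crd(-.002,0,.20);plan([("v",T,r)])
print(ik(T,r,g,s,cur()[2]["joint_pos"]+[0,0,0,0,0,-1.57]))
E
```

```text
t: 10.55
tcp_pos: [0.4464, 0.025, 0.1636]
ee_rot: [0.614, 0.35, -0.462, 0.535]
ft_force: [1.1, 0.0, 0.3]
gripper_width: 0.0401
t: 10.85
tcp_pos: [0.4198, 0.031, 0.255]
ee_rot: [0.617, 0.346, -0.457, 0.538]
ft_force: [1.3, -0.5, 0.4]
gripper_width: 0.0604
resid 0.0
v TURN [-89.73  -7.66   7.42] = 12 x [-7.48 -0.64  0.62]
v SHIFT mm [23.1 -0.6 64.7] = 2 x [11.57 -0.3  32.36] | to [0.486 0.017 0.267]
(array([-0.05158164, -0.0734592 ,  2.08322709, -0.12361671,  0.61626685,
       -1.34567616]), np.float64(4.0365521021361414e-11))
```

```bash
python3 -m creep '[[[-7.48,-0.64,0.62,0,0,0,0.065],[-7.48,-0.64,0.62,0,0,0,0.065],[-7.48,-0.64,0.62,0,0,0,0.065],[-7.48,-0.64,0.62,0,0,0,0.065],[-7.48,-0.64,0.62,0,0,0,0.065]]]'|grep t:
python3 -m creep '[[[-7.48,-0.64,0.62,0,0,0,0.065],[-7.48,-0.64,0.62,0,0,0,0.065],[-7.48,-0.64,0.62,0,0,0,0.065],[-7.48,-0.64,0.62,0,0,0,0.065],[-7.48,-0.64,0.62,0,0,0,0.065]]]'|grep t:
python3 -m creep '[[[-7.48,-0.64,0.62,0,0,0,0.065],[-7.48,-0.64,0.62,0,0,0,0.065],[0,0,0,0.012,0,0.032,0.065],[0,0,0,0.012,0,0.032,0.065],[0,0,0,0,0,0,0.065]]]'|grep t:
python3 -m creep '[[[0,0,0,0,0,0,0.065],[0,0,0,0,0,0,0.065],[0,0,0,0,0,0,0.065],[0,0,0,0,0,0,0.065]]]'
python3 - <<'E'
from kin import *
w,p,Q=wsnap("w3");im=np.ascontiguousarray(w["image"][:,:,::-1]);big=cv2.resize(im,(768,576),interpolation=cv2.INTER_CUBIC)
for n,P in{"bar":bar(1.5),"w":crd(-.004,.042,.105),"r":crd(-.001,-.042,.097)}.items():
    u=wproj(w,p,Q,P)*1.5;print(n,u.round(0));cv2.drawMarker(big,tuple(int(v) for v in u),(255,0,255),cv2.MARKER_CROSS,12,1)
cv2.imwrite("pics/w3.png",big)
plan([("r pre",crd(-.001,-.042,.160),rot(30)),("r in",crd(-.001,-.042,.07),rot(30))])
E
```

```text
t: 11.35
ee_rot: [0.405, 0.448, -0.326, 0.728]
t: 11.85
ee_rot: [0.153, 0.498, -0.156, 0.839]
t: 12.35
ee_rot: [0.049, 0.5, -0.085, 0.861]
t: 12.75
tcp_pos: [0.484, 0.0179, 0.2601]
ee_rot: [0.048, 0.502, -0.084, 0.86]
ft_force: [-0.4, 0.1, -0.5]
gripper_width: 0.0649
bar [372. 130.]
w [448. 297.]
r [299. 298.]
r pre TURN [ 0.06 -0.49  0.07] = 1 x [ 0.06 -0.49  0.07]
r pre SHIFT mm [ 34.8 -42.3   6.1] = 2 x [ 17.42 -21.13   3.05] | to [ 0.498 -0.028  0.233]
r in SHIFT mm [90. -0.  0.] = 3 x [30. -0.  0.] | to [ 0.543 -0.037  0.155]
```

View pics/w3.png

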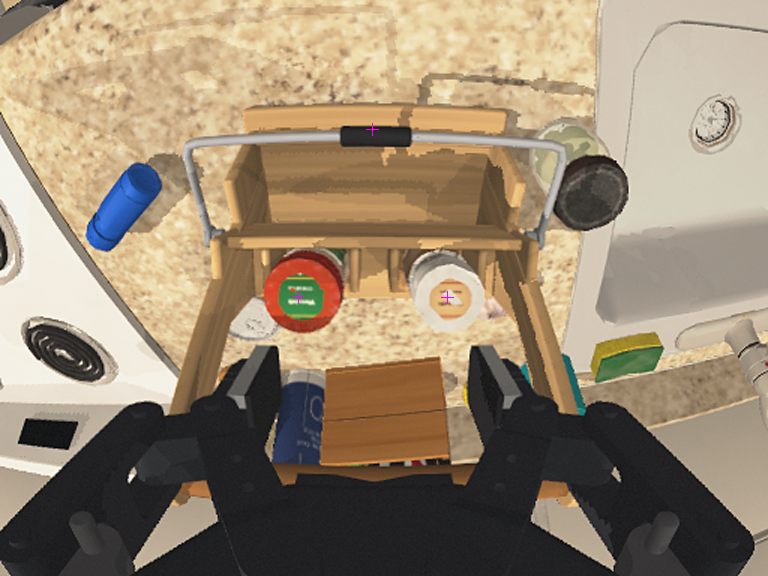

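Keeper is fully open, sleeve at (376,136) in front. Red cap label is at (301,296) and white at (450,298), within 1 mm of the prediction. Now grasping the red one (right bay).

```bash
python3 -m creep '[[[0,-0.5,0,0.017,-0.021,0.003,0.065],[0,0,0,0.017,-0.021,0.003,0.065],[0,0,0,0,0,0,0.065],[0,0,0,0,0,0,0.065],[0,0,0,0,0,0,0.065]]]'
python3 - <<'E'
from kin import *
plan([("r pre",crd(-.001,-.042,.160),rot(30)),("r in",crd(-.001,-.042,.063),rot(30))])
E
```

```text
t: 13.3
tcp_pos: [0.4984, -0.0274, 0.2345]
ee_rot: [0.048, 0.497, -0.084, 0.862]
ft_force: [-0.5, -0.3, 0.0]
gripper_width: 0.0646
r pre SHIFT mm [ 1.1 -0.5 -0.6] = 1 x [ 1.11 -0.55 -0.58] | to [ 0.498 -0.028  0.233]
r in SHIFT mm [97. -0. -0.] = 3 x [32.33 -0.   -0.  ] | to [ 0.546 -0.037  0.149]
```

```bash
python3 -m creep '[[[0,0,0,0.03,0,-0.0005,0.065],[0,0,0,0.03,0,0,0.065],[0,0,0,0.03,0,0,0.065],[0,0,0,0.008,0,0,0.065],[0,0,0,0,0,0,0.065]]]'
python3 -m creep '[[[0,0,0,0,0,0,0.065],[0,0,0,0,0,0,0.065],[0,0,0,0,0,0,0.065]]]'
python3 - <<'E'
from kin import *
plan([("r in",crd(-.001,-.042,.063),rot(30))])
E
```

```text
t: 13.8
tcp_pos: [0.5459, -0.0366, 0.1482]
ee_rot: [0.048, 0.498, -0.084, 0.862]
ft_force: [-0.4, 0.4, -0.9]
gripper_width: 0.0647
t: 14.1
tcp_pos: [0.5464, -0.0372, 0.1503]
ee_rot: [0.048, 0.497, -0.085, 0.863]
ft_force: [-0.2, -0.1, 0.6]
gripper_width: 0.065
r in SHIFT mm [ 0.8 -0.1 -0.9] = 1 x [ 0.76 -0.15 -0.91] | to [ 0.546 -0.037  0.149]
```

```bash
python3 -m creep '[[[0,0,0,0,0,0,0.05],[0,0,0,0,0,0,0.045],[0,0,0,0,0,0,0.04],[0,0,0,0,0,0,0.04],[0,0,0,0,0,0,0.04]]]'
python3 -m creep '[[[0,0,0,-0.005,0,0,0.04],[0,0,0,-0.015,0,0,0.04],[0,0,0,-0.02,0,0,0.04],[0,0,0,-0.02,0,0,0.04],[0,0,0,-0.02,0,0,0.04]]]'
python3 -m creep '[[[0,0,0,-0.02,0,0,0.04],[0,0,0,-0.02,0,0,0.04],[0,0,0,0,0,0,0.04],[0,0,0,0,0,0,0.04],[0,0,0,0,0,0,0.04]]]'
python3 - <<'E'
from kin import *
g=calib()
# park: tool down, jar grasp depth 63mm above base
yaw=-12;r=rot(0,yaw);pk=np.array([.42,-.18,.064])
A=pk+[0,0,.13]
plan([("up",A,r),("park",pk,r)],amax=7)
q=cur()[2]["joint_pos"]
print(ik(A,r,g,s,q),ik(pk,r,g,s,q),q.round(2))
E
```

```text
t: 14.6
tcp_pos: [0.5467, -0.0375, 0.1501]
ee_rot: [0.048, 0.496, -0.085, 0.863]
ft_force: [-4.0, 1.1, 9.4]
gripper_width: 0.0445
t: 15.1
tcp_pos: [0.5059, -0.0293, 0.2186]
ee_rot: [0.048, 0.498, -0.085, 0.862]
ft_force: [-0.1, -0.3, -1.2]
gripper_width: 0.0441
t: 15.6
tcp_pos: [0.487, -0.0256, 0.2519]
ee_rot: [0.048, 0.498, -0.085, 0.862]
ft_force: [-0.9, -0.2, -0.2]
gripper_width: 0.0442
resid 0.0
up TURN [11.74 29.84 -3.05] = 5 x [ 2.35  5.97 -0.61]
up SHIFT mm [  57.9 -168.3   -0.9] = 5 x [ 11.58 -33.67  -0.18] | to [ 0.42  -0.18   0.194]
park SHIFT mm [130.   0.   0.] = 4 x [32.5  0.   0. ] | to [ 0.42  -0.18   0.064]
(array([-5.56264626e-01,  1.95028181e-01,  1.85449941e+00, -9.52948895e-14,
        1.09206506e+00, -1.72301723e+00]), np.float64(1.8858265318091384e-13)) (array([-5.56264626e-01,  3.97877359e-01,  1.99103401e+00, -1.89367441e-12,
        7.52681280e-01, -1.72301723e+00]), np.float64(7.073385250153081e-12)) [-0.19 -0.06  2.11 -0.    0.56 -1.57]
```

```bash
python3 -m creep '[[[2.35,5.97,-0.6,0,0,0,0.04],[2.35,5.97,-0.6,0,0,0,0.04],[2.35,5.97,-0.6,0,0,0,0.04],[2.35,5.97,-0.6,0,0,0,0.04],[2.35,5.97,-0.6,0,0,0,0.04]]]'|grep tcp
python3 -m creep '[[[0,0,0,0,-0.033,0,0.04],[0,0,0,0,-0.033,0,0.04],[0,0,0,0,-0.033,0,0.04],[0,0,0,0,-0.033,0,0.04],[0,0,0,0,-0.033,0,0.04]]]'|grep tcp
python3 -m creep '[[[0,0,0,0.03,0,0,0.04],[0,0,0,0.03,0,0,0.04],[0,0,0,0.03,0,0,0.04],[0,0,0,0,0,0,0.04],[0,0,0,0,0,0,0.04]]]'
python3 -m creep '[[[0,0,0,0,0,0,0.04],[0,0,0,0,0,0,0.04]]]'
python3 - <<'E'
from kin import *
r=rot(0,-12);plan([("park",np.array([.42,-.18,.064]),r)])
E
```

```text
tcp_pos: [0.4877, -0.0255, 0.252]
tcp_pos: [0.4219, -0.1785, 0.2512]
t: 17.1
tcp_pos: [0.4223, -0.1771, 0.1619]
ee_rot: [0.143, 0.693, -0.141, 0.692]
ft_force: [0.8, -0.6, -0.5]
gripper_width: 0.0444
t: 17.3
tcp_pos: [0.4238, -0.1778, 0.164]
ee_rot: [0.142, 0.691, -0.142, 0.694]
ft_force: [-0.4, 0.1, -1.0]
gripper_width: 0.0443
park SHIFT mm [100.   -3.5  -2.6] = 3 x [33.32 -1.16 -0.88] | to [ 0.42  -0.18   0.064]
```

```bash
python3 -m creep '[[[0,0,0,0.03,0,0,0.04],[0,0,0,0.03,0,0,0.04],[0,0,0,0.022,0,0,0.04],[0,0,0,0.008,0,0,0.04],[0,0,0,0,0,0,0.04]]]'|grep -E 'tcp|force'
python3 -m creep '[[[0,0,0,0,0,0,0.04],[0,0,0,0,0,0,0.04],[0,0,0,0,0,0,0.04]]]'|grep -E 'tcp|force'
python3 -m creep '[[[0,0,0,0.003,0,0,0.04],[0,0,0,0,0,0,0.04],[0,0,0,0,0,0,0.04]]]'|grep -E 'tcp|force'
```

```text
tcp_pos: [0.4228, -0.1771, 0.0726]
ft_force: [-0.8, 0.8, -0.5]
tcp_pos: [0.4236, -0.1776, 0.0737]
ft_force: [-0.5, -0.1, -0.4]
tcp_pos: [0.4227, -0.1772, 0.0697]
ft_force: [0.8, -0.8, -2.1]
```

```bash
python3 -m creep '[[[0,0,0,0.003,0,0,0.04],[0,0,0,0,0,0,0.04],[0,0,0,0,0,0,0.04]]]'|grep -E 'tcp|force'
python3 -m creep '[[[0,0,0,0.002,0,0,0.04],[0,0,0,0,0,0,0.04],[0,0,0,0,0,0,0.04]]]'|grep -E 'tcp|force'
```

```text
tcp_pos: [0.4226, -0.1771, 0.0665]
ft_force: [0.7, -0.6, -0.8]
tcp_pos: [0.4227, -0.1772, 0.0646]
ft_force: [0.5, 0.3, -0.6]
```

```bash
python3 -m creep '[[[0,0,0,0.0015,0,0,0.04],[0,0,0,0,0,0,0.04],[0,0,0,0,0,0,0.04]]]'|grep -E 'tcp|force'
python3 -m creep '[[[0,0,0,0.0015,0,0,0.04],[0,0,0,0,0,0,0.04],[0,0,0,0,0,0,0.04]]]'|grep -E 'tcp|force'
```

```text
tcp_pos: [0.4238, -0.1777, 0.0641]
ft_force: [-0.0, 1.1, 9.1]
tcp_pos: [0.4244, -0.1779, 0.0639]
ft_force: [-2.2, 2.9, 27.9]
```

Contact at TCP z = 0.064 m. Releasing and lifting off.

```bash
python3 -m creep '[[[0,0,0,-0.001,0,0,0.047],[0,0,0,-0.001,0,0,0.052],[0,0,0,0,0,0,0.06],[0,0,0,0,0,0,0.068],[0,0,0,0,0,0,0.068]]]'
python3 -m creep '[[[0,0,0,-0.02,0,0,0.068],[0,0,0,-0.04,0,0,0.068],[0,0,0,-0.04,0,0,0.068],[0,0,0,-0.04,0,0,0.068],[0,0,0,-0.04,0,0,0.068]]]'
python3 - <<'E'
from kin import *
r=rot(30)
plan([("v",np.array([.487,-.025,.252]),rot(0,-12)),("w pre",crd(-.004,.042,.165),r),("w in",crd(-.004,.042,.066),r)],amax=7)
w,p,Q=wsnap("w4");im=np.ascontiguousarray(w["image"][:,:,::-1]);cv2.imwrite("pics/w4.png",im)
E
```

```text
t: 20.1
tcp_pos: [0.4226, -0.1771, 0.0634]
ee_rot: [0.142, 0.692, -0.141, 0.693]
ft_force: [0.6, -0.1, 0.8]
gripper_width: 0.0676
t: 20.6
tcp_pos: [0.422, -0.177, 0.2451]
ee_rot: [0.142, 0.692, -0.141, 0.693]
ft_force: [1.3, -0.3, -0.6]
gripper_width: 0.068
v SHIFT mm [ -6.9 165.3  -0. ] = 5 x [-1.38 33.06 -0.  ] | to [ 0.487 -0.025  0.252]
w pre TURN [-11.72 -29.89   3.14] = 5 x [-2.34 -5.98  0.63]
w pre SHIFT mm [17.1 83.3 -2.3] = 3 x [ 5.71 27.77 -0.75] | to [0.51  0.055 0.236]
w in SHIFT mm [99.  0.  0.] = 3 x [33.  0.  0.] | to [0.558 0.046 0.15 ]
```

View pics/w4.png

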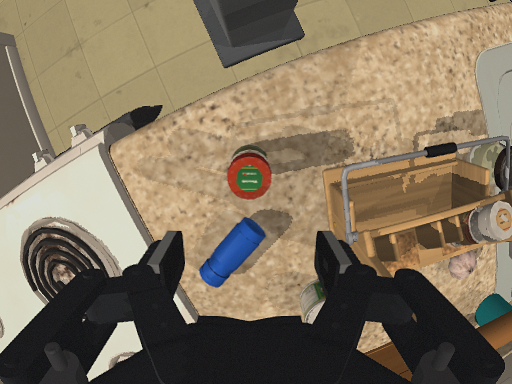

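The red jar stands upright on the worktop at (250,178) and its bay is empty. Next is the white jar.

```bash
python3 -m creep '[[[0,0,0,-0.001,0.033,0,0.062],[0,0,0,-0.001,0.033,0,0.062],[0,0,0,-0.001,0.033,0,0.062],[0,0,0,-0.001,0.033,0,0.062],[0,0,0,-0.001,0.033,0,0.062]]]'|grep tcp
python3 -m creep '[[[-2.34,-5.98,0.63,0,0,0,0.062],[-2.34,-5.98,0.63,0,0,0,0.062],[-2.34,-5.98,0.63,0,0,0,0.062],[-2.34,-5.98,0.63,0,0,0,0.062],[-2.34,-5.98,0.63,0,0,0,0.062]]]'|grep tcp
python3 -m creep '[[[0,0,0,0.0055,0.0277,0,0.062],[0,0,0,0.0055,0.0277,0,0.062],[0,0,0,0.0055,0.0277,0,0.062],[0,0,0,0,0,0,0.062],[0,0,0,0,0,0,0.062]]]'|grep tcp
python3 -m creep '[[[0,0,0,0,0,0,0.062],[0,0,0,0,0,0,0.062]]]'|grep tcp
python3 - <<'E'
from kin import *
r=rot(30)
plan([("w pre",crd(-.004,.0425,.165),r),("w in",crd(-.004,.0425,.066),r)],amax=7)
w,p,Q=wsnap("w5")
print(wproj(w,p,Q,crd(-.004,.042,.105)))
hsv=cv2.cvtColor(w["image"],cv2.COLOR_RGB2HSV);m=((hsv[...,1]<40)&(hsv[...,2]>150)).astype(np.uint8)
k,_,st,ce=cv2.connectedComponentsWithStats(m);print([(st[i].tolist(),ce[i].round()) for i in range(1,k) if st[i,4]>150])
E
```

```text
tcp_pos: [0.4875, -0.0243, 0.2485]
tcp_pos: [0.4871, -0.0253, 0.249]
tcp_pos: [0.511, 0.055, 0.2339]
tcp_pos: [0.5112, 0.0535, 0.2346]
w pre SHIFT mm [-2.2  2.1 -1. ] = 1 x [-2.19  2.1  -0.98] | to [0.51  0.056 0.236]
w in SHIFT mm [99.  0.  0.] = 3 x [33.  0.  0.] | to [0.558 0.046 0.15 ]
[250.23016383 204.39796649]
[([363, 0, 149, 251, 28255], array([444., 114.])), ([223, 79, 126, 63, 1076], array([302.,  92.])), ([66, 81, 103, 81, 742], array([109.,  96.])), ([0, 138, 72, 143, 4134], array([ 27., 215.])), ([225, 179, 54, 52, 1293], array([251., 202.])), ([113, 201, 44, 29, 832], array([137., 215.])), ([90, 252, 23, 18, 174], array([ 98., 262.])), ([0, 308, 39, 13, 253], array([ 18., 314.]))]
```

```bash
python3 -m creep '[[[0,0,0,0.03,0.002,-0.001,0.062],[0,0,0,0.03,0,0,0.062],[0,0,0,0.03,0,0,0.062],[0,0,0,0.008,0,0,0.062],[0,0,0,0,0,0,0.062]]]'|grep -E 'tcp|force'
python3 -m creep '[[[0,0,0,0,0,0,0.062],[0,0,0,0,0,0,0.062],[0,0,0,0,0,0,0.062]]]'
python3 - <<'E'
from kin import *
plan([("w in",crd(-.004,.0425,.066),rot(30))])
E
```

```text
tcp_pos: [0.5589, 0.0462, 0.1484]
ft_force: [0.2, 0.4, 0.3]
t: 23.2
tcp_pos: [0.5595, 0.0472, 0.1507]
ee_rot: [0.049, 0.496, -0.084, 0.863]
ft_force: [-0.5, -0.2, 0.6]
gripper_width: 0.062
w in SHIFT mm [-0.1 -1.  -1.1] = 1 x [-0.15 -1.04 -1.09] | to [0.558 0.046 0.15 ]
```

```bash
cat >> kin.py <<'E'
def cc():
    p,Q,st=cur();d=p-O;print("cradle TCP mm",(np.array([d@XC,d@YA,d@ZC])*1e3).round(1),"rot err deg",np.degrees(R.from_matrix(rot(30).T@Q).as_rotvec()).round(2),"F",st["ft_force"].round(1),"w",round(st["gripper_width"],4))
E
python3 -m creep '[[[0,0,0,0,-0.0005,0,0.05],[0,0,0,0,-0.0005,0,0.042],[0,0,0,0,0,0,0.034],[0,0,0,0,0,0,0.034],[0,0,0,0,0,0,0.034]]]'|grep -E 'tcp|force|width'
python3 -c 'from kin import *;cc()'
python3 -m creep '[[[0,0,0,-0.005,0,0,0.034],[0,0,0,-0.015,0,0,0.034],[0,0,0,-0.02,0,0,0.034],[0,0,0,-0.02,0,0,0.034],[0,0,0,-0.02,0,0,0.034]]]'|grep -E 'tcp|force|width'
python3 -m creep '[[[0,0,0,-0.01,0,0,0.034],[0,0,0,0,-0.02,0,0.034],[0,0,0,0,-0.03,0,0.034],[0,0,0,0,-0.03,0,0.034],[0,0,0,0,-0.005,0,0.034]]]'|grep -E 'tcp|force|width'
python3 -m creep '[[[0,0,0,0,0,0,0.034],[0,0,0,0,0,0,0.034],[0,0,0,0,0,0,0.034]]]'|grep -E 'tcp|force|width'
python3 -c 'from kin import *;cc()'
```

```text
tcp_pos: [0.5592, 0.0461, 0.1502]
ft_force: [-5.3, 0.5, 8.1]
gripper_width: 0.0392
cradle TCP mm [-3.2 42.4 65.4] rot err deg [ 0.03 -0.16  0.06] F [-5.3  0.5  8.1] w 0.0392
tcp_pos: [0.5188, 0.054, 0.2191]
ft_force: [0.5, -0.4, -0.2]
gripper_width: 0.039
tcp_pos: [0.4975, -0.0307, 0.2269]
ft_force: [-0.2, 0.4, -0.8]
gripper_width: 0.0391
tcp_pos: [0.4984, -0.0278, 0.227]
ft_force: [-0.2, 0.3, -0.3]
gripper_width: 0.0388
cradle TCP mm [ -4.1 -41.9 154.6] rot err deg [-0.01 -0.07  0.08] F [-0.2  0.3 -0.3] w 0.0388
```

```bash
python3 -m creep '[[[0,0,0,0.02,0,0.0015,0.034],[0,0,0,0.025,0,0,0.034],[0,0,0,0.02,0,0,0.034],[0,0,0,0.012,0,0,0.034],[0,0,0,0.005,0,0,0.034]]]'|grep -E 'tcp|force|width'
python3 -m creep '[[[0,0,0,0,0,0,0.034],[0,0,0,0,0,0,0.034],[0,0,0,0,0,0,0.034]]]'|grep -E 'force'
python3 -c 'from kin import *;cc()'
```

```text
tcp_pos: [0.5402, -0.0357, 0.1556]
ft_force: [-0.4, 0.3, -1.0]
gripper_width: 0.0394
ft_force: [-0.1, 0.8, -0.2]
cradle TCP mm [ -1.8 -42.4  73.3] rot err deg [ 0.02 -0.16  0.06] F [-0.1  0.8 -0.2] w 0.039
```

```bash
python3 -m creep '[[[0,0,0,0.004,0,-0.0005,0.034],[0,0,0,0,0,0,0.034],[0,0,0,0,0,0,0.034]]]'|grep -E 'force'
python3 -m creep '[[[0,0,0,0.002,0,-0.0005,0.034],[0,0,0,0,0,0,0.034],[0,0,0,0,0,0,0.034]]]'|grep -E 'force'
python3 -c 'from kin import *;cc()'
python3 -m creep '[[[0,0,0,0.0015,0,0,0.034],[0,0,0,0,0,0,0.034],[0,0,0,0,0,0,0.034]]]'|grep -E 'force'
python3 -c 'from kin import *;cc()'
```

```text
ft_force: [0.1, -0.7, -1.1]
ft_force: [-1.0, 0.2, -0.5]
cradle TCP mm [ -3.4 -42.6  66.6] rot err deg [ 0.05 -0.08  0.05] F [-1.   0.2 -0.5] w 0.0388
ft_force: [-6.0, 1.1, 9.0]
cradle TCP mm [ -3.  -42.6  65.7] rot err deg [ 0.04 -0.15  0.05] F [-6.   1.1  9. ] w 0.0388
```

The white jar touches the foot gently (about 11 N) at the same depth as before (65.7 vs 65.4 mm). Releasing, and moving back to the red jar.

```bash
python3 -m creep '[[[0,0,0,0,0,0,0.041],[0,0,0,0,0,0,0.044],[0,0,0,0,0,0,0.05],[0,0,0,0,0,0,0.058],[0,0,0,0,0,0,0.062]]]'|grep -E 'force|width'
python3 -m creep '[[[0,0,0,-0.02,0,0,0.062],[0,0,0,-0.03,0,0,0.062],[0,0,0,-0.03,0,0,0.062],[0,0,0,-0.03,0,0,0.062],[0,0,0,0,0,0,0.062]]]'|grep -E 'tcp|force|width'
python3 -m creep '[[[0,0,0,0,0,0,0.066],[0,0,0,0,0,0,0.066],[0,0,0,0,0,0,0.066]]]'|grep -E 'tcp|force|width'
python3 - <<'E'
from kin import *
w,p,Q=wsnap("w6");im=np.ascontiguousarray(w["image"][:,:,::-1]);cv2.imwrite("pics/w6.png",im)
print(wproj(w,p,Q,crd(-.004,-.042,.105)))
r=rot(0,-12);P=np.array([.4227,-.1772,.245])
plan([("up",P,r),("dn",P-[0,0,.181],r)],amax=7)
E
```

```text
ft_force: [-0.2, 0.2, -0.1]
gripper_width: 0.0617
tcp_pos: [0.4891, -0.0267, 0.2486]
ft_force: [0.9, 0.1, 1.1]
gripper_width: 0.0619
tcp_pos: [0.4884, -0.0267, 0.2438]
ft_force: [-1.0, 0.3, 0.6]
gripper_width: 0.066
[248.96715573 201.38994747]
up TURN [11.69 29.84 -3.2 ] = 5 x [ 2.34  5.97 -0.64]
up SHIFT mm [  -1.2 -164.2   -1.3] = 5 x [ -0.24 -32.83  -0.25] | to [ 0.423 -0.177  0.245]
dn SHIFT mm [181.   0.   0.] = 5 x [36.2  0.   0. ] | to [ 0.423 -0.177  0.064]
```

View pics/w6.png

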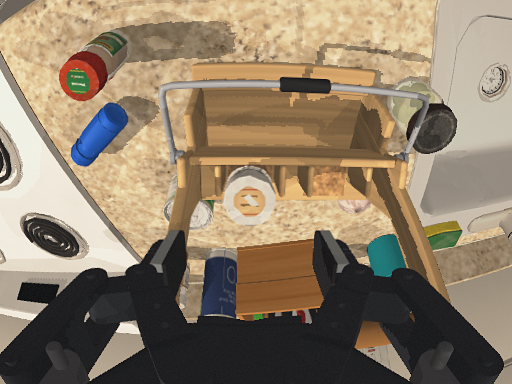

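White's cap is at (250,201) in the right bay, against a predicted (249,201.4) for fully home. Now the red jar.

```bash
python3 -m creep '[[[2.34,5.97,-0.64,0,0,0,0.068],[2.34,5.97,-0.64,0,0,0,0.068],[2.34,5.97,-0.64,0,0,0,0.068],[2.34,5.97,-0.64,0,0,0,0.068],[2.34,5.97,-0.64,0,0,0,0.068]]]'|grep tcp
python3 -m creep '[[[0,0,0,0,-0.033,0,0.068],[0,0,0,0,-0.033,0,0.068],[0,0,0,0,-0.033,0,0.068],[0,0,0,0,-0.033,0,0.068],[0,0,0,0,-0.033,0,0.068]]]'|grep tcp
python3 -m creep '[[[0,0,0,0.02,0,0,0.068],[0,0,0,0.02,0,0,0.068],[0,0,0,0,0,0,0.068],[0,0,0,0,0,0,0.068],[0,0,0,0,0,0,0.068]]]'|grep tcp
python3 - <<'E'
from kin import *
r=rot(0,-12);P=np.array([.4227,-.1772,.064])
plan([("dn",P,r)])
w,p,Q=wsnap("w7")
hsv=cv2.cvtColor(w["image"],cv2.COLOR_RGB2HSV);m=(((hsv[...,0]<8)|(hsv[...,0]>172))&(hsv[...,1]>150)&(hsv[...,2]>70)).astype(np.uint8)
k,_,st,ce=cv2.connectedComponentsWithStats(m);print([(st[i].tolist(),ce[i].round()) for i in range(1,k) if st[i,4]>300])
print(wproj(w,p,Q,np.array([.4227,-.1772,.097])))
for t in np.arange(0,6.28,1.57):print(wproj(w,p,Q,np.array([.4227,-.1772,.097])+.023*np.array([np.cos(t),np.sin(t),0])).round(1))
E
```

```text
tcp_pos: [0.4891, -0.0267, 0.2447]
tcp_pos: [0.4232, -0.1796, 0.244]
tcp_pos: [0.4246, -0.1786, 0.2056]
dn SHIFT mm [141.6   0.6  -2.3] = 4 x [35.4   0.14 -0.57] | to [ 0.423 -0.177  0.064]
[([225, 156, 50, 53, 1341], array([250., 180.]))]
[248.86192067 184.46193429]
[258.9 207.2]
[273.2 174.5]
[238.4 160.7]
[225.  194.3]
```

```bash
python3 -m creep '[[[0,0,0,0.035,0,-0.002,0.068],[0,0,0,0.035,0,0,0.068],[0,0,0,0.035,0,0,0.068],[0,0,0,0.025,0,0,0.068],[0,0,0,0.01,0,0,0.068]]]'|grep -E 'tcp|force'
python3 -m creep '[[[0,0,0,0,0,0,0.068],[0,0,0,0,0,0,0.068],[0,0,0,0,0,0,0.068],[0,0,0,0,0,0,0.068]]]'|grep -E 'tcp|force|ee'
python3 - <<'E'
from kin import *
plan([("dn",np.array([.4227,-.1772,.064]),rot(0,-12))])
E
```

```text
tcp_pos: [0.4219, -0.1772, 0.0638]
ft_force: [0.5, -0.8, -0.4]
tcp_pos: [0.4233, -0.1783, 0.0663]
ee_rot: [0.142, 0.691, -0.142, 0.694]
ft_force: [0.7, 0.0, -0.3]
dn SHIFT mm [ 2.3  0.8 -1. ] = 1 x [ 2.29  0.75 -1.01] | to [ 0.423 -0.177  0.064]
```

```bash
python3 -m creep '[[[0,0,0,0.001,0.0005,-0.0005,0.052],[0,0,0,0,0,0,0.046],[0,0,0,0,0,0,0.04],[0,0,0,0,0,0,0.04],[0,0,0,0,0,0,0.04]]]'|grep -E 'tcp|force|width|ee'
python3 -m creep '[[[0,0,0,-0.01,0,0,0.04],[0,0,0,-0.03,0,0,0.04],[0,0,0,-0.04,0,0,0.04],[0,0,0,-0.04,0,0,0.04],[0,0,0,-0.04,0,0,0.04]]]'|grep -E 'tcp|force|width'
python3 -m creep '[[[0,0,0,-0.03,0,0,0.04],[0,0,0,0,0.033,0,0.04],[0,0,0,0,0.033,0,0.04],[0,0,0,0,0.033,0,0.04],[0,0,0,0,0.033,0,0.04]]]'|grep -E 'tcp|force|width'
python3 -m creep '[[[0,0,0,0,0.033,0,0.04],[0,0,0,0,0,0,0.04],[0,0,0,0,0,0,0.04],[0,0,0,0,0,0,0.04]]]'|grep -E 'tcp|force|width'
python3 - <<'E'
from kin import *
plan([("pre",crd(0.0005,.0425,.175),rot(30))],amax=7)
E
```

```text
tcp_pos: [0.4224, -0.1772, 0.0647]
ee_rot: [0.142, 0.692, -0.142, 0.694]
ft_force: [-1.1, 1.2, 7.4]
gripper_width: 0.0445
tcp_pos: [0.4212, -0.1767, 0.2261]
ft_force: [1.3, -0.4, -1.5]
gripper_width: 0.0445
tcp_pos: [0.4735, -0.0544, 0.2548]
ft_force: [-0.2, -0.5, -1.0]
gripper_width: 0.0443
tcp_pos: [0.486, -0.0259, 0.2543]
ft_force: [-0.8, -0.2, -0.8]
gripper_width: 0.0442
pre TURN [-11.73 -29.79   3.16] = 5 x [-2.35 -5.96  0.63]
pre SHIFT mm [ 9.5 84.9  1.9] = 3 x [ 3.17 28.28  0.62] | to [0.509 0.056 0.247]
```

```bash
python3 -m creep '[[[0,0,0,-0.015,0,0,0.04],[-2.35,-5.96,0.63,0,0,0,0.04],[-2.35,-5.96,0.63,0,0,0,0.04],[-2.35,-5.96,0.63,0,0,0,0.04],[-2.35,-5.96,0.63,0,0,0,0.04]]]'|grep -E 'tcp|force|width'
python3 -m creep '[[[-2.35,-5.96,0.63,0,0,0,0.04],[0,0,0,0,0.02,0,0.04],[0,0,0,0,0.025,0,0.04],[0,0,0,0,0.025,0,0.04],[0,0,0,0,0.015,0,0.04]]]'|grep -E 'tcp|force|width'
python3 -m creep '[[[0,0,0,0,0,0,0.04],[0,0,0,0,0,0,0.04],[0,0,0,0,0,0,0.04],[0,0,0,0,0,0,0.04]]]'|grep -E 'tcp|force|width'
python3 - <<'E'
from kin import *
cc();plan([("pre",crd(0.0005,.0425,.14),rot(30))],amax=7)
E
```

```text
tcp_pos: [0.486, -0.0264, 0.2697]
ft_force: [0.4, -0.1, -1.9]
gripper_width: 0.0445
tcp_pos: [0.5027, 0.058, 0.2694]
ft_force: [0.0, -0.5, -1.3]
gripper_width: 0.044
tcp_pos: [0.5026, 0.057, 0.2691]
ft_force: [-0.8, 0.1, -1.6]
gripper_width: 0.0439
cradle TCP mm [  6.4  42.2 197.2] rot err deg [ 0.06 -0.02 -0.04] F [-0.8  0.1 -1.6] w 0.0439
pre SHIFT mm [57.2  0.3 -5.9] = 2 x [28.59  0.15 -2.93] | to [0.526 0.053 0.217]
```

```bash
python3 -m creep '[[[0,0,0,0.028,0,-0.003,0.04],[0,0,0,0.028,0,-0.003,0.04],[0,0,0,0,0,0,0.04],[0,0,0,0,0,0,0.04],[0,0,0,0,0,0,0.04]]]'|grep -E 'force|width'
python3 -c 'from kin import *;cc()'
```

```text
ft_force: [-0.2, -1.0, -0.7]
gripper_width: 0.0444
cradle TCP mm [  1.3  43.2 142.1] rot err deg [ 0.01 -0.11  0.02] F [-0.2 -1.  -0.7] w 0.0444
```

```bash
python3 -m creep '[[[0,0,0,0.015,-0.0008,-0.0005,0.04],[0,0,0,0.02,0,0,0.04],[0,0,0,0.015,0,0,0.04],[0,0,0,0,0,0,0.04],[0,0,0,0,0,0,0.04]]]'|grep -E 'force|width'
python3 -c 'from kin import *;cc()'
python3 -m creep '[[[0,0,0,0.008,0,0,0.04],[0,0,0,0.008,0,0,0.04],[0,0,0,0,0,0,0.04],[0,0,0,0,0,0,0.04],[0,0,0,0,0,0,0.04]]]'|grep -E 'force|width'
python3 -c 'from kin import *;cc()'
```

```text
ft_force: [-0.1, -0.1, -0.5]
gripper_width: 0.0445
cradle TCP mm [ 0.7 42.6 92. ] rot err deg [-0.01 -0.09  0.02] F [-0.1 -0.1 -0.5] w 0.0445
ft_force: [-0.0, 0.6, -0.9]
gripper_width: 0.0445
cradle TCP mm [ 0.  42.5 75.3] rot err deg [-0.02 -0.04  0.02] F [-0.   0.6 -0.9] w 0.0445
```

```bash
python3 -m creep '[[[0,0,0,0.004,0,0.0005,0.04],[0,0,0,0.003,0,0,0.04],[0,0,0,0,0,0,0.04],[0,0,0,0,0,0,0.04],[0,0,0,0,0,0,0.04]]]'|grep -E 'force|width'
python3 -c 'from kin import *;cc()'
python3 -m creep '[[[0,0,0,0.0015,0,0,0.04],[0,0,0,0,0,0,0.04],[0,0,0,0,0,0,0.04]]]'|grep -E 'force'
python3 -c 'from kin import *;cc()'
python3 -m creep '[[[0,0,0,0.0015,0,0,0.04],[0,0,0,0,0,0,0.04],[0,0,0,0,0,0,0.04]]]'|grep -E 'force'
python3 -c 'from kin import *;cc()'
```

```text
ft_force: [0.2, -0.3, -1.2]
gripper_width: 0.044
cradle TCP mm [ 0.5 42.5 68.2] rot err deg [-0.02 -0.03  0.02] F [ 0.2 -0.3 -1.2] w 0.044
ft_force: [-1.2, -0.6, -0.2]
cradle TCP mm [ 0.5 42.6 66.7] rot err deg [-0.02 -0.04  0.02] F [-1.2 -0.6 -0.2] w 0.0445
ft_force: [0.3, 0.3, -1.3]
cradle TCP mm [ 0.5 42.5 65.2] rot err deg [-0.02 -0.03  0.02] F [ 0.3  0.3 -1.3] w 0.0444
```

```bash
python3 -m creep '[[[0,0,0,0.0013,0,0,0.04],[0,0,0,0,0,0,0.04],[0,0,0,0,0,0,0.04]]]'|grep -E 'force'
python3 -c 'from kin import *;cc()'
python3 -m creep '[[[0,0,0,0.0007,0,0,0.04],[0,0,0,0,0,0,0.04],[0,0,0,0,0,0,0.04]]]'|grep -E 'force'
python3 -c 'from kin import *;cc()'
```

```text
ft_force: [0.4, 0.2, -0.5]
cradle TCP mm [ 0.6 42.5 63.9] rot err deg [-0.02 -0.04  0.02] F [ 0.4  0.2 -0.5] w 0.0443
ft_force: [-6.1, 0.9, 7.6]
cradle TCP mm [ 0.5 42.6 63.7] rot err deg [-0.02 -0.06  0.03] F [-6.1  0.9  7.6] w 0.0443
```

Red touches the foot at about 10 N. Releasing, backing out, and checking.

```bash
python3 -m creep '[[[0,0,0,0,0,0,0.047],[0,0,0,0,0,0,0.05],[0,0,0,0,0,0,0.056],[0,0,0,0,0,0,0.063],[0,0,0,0,0,0,0.063]]]'|grep -E 'force|width'
python3 -m creep '[[[0,0,0,-0.02,0,0,0.063],[0,0,0,-0.03,0,0,0.063],[0,0,0,-0.03,0,0,0.063],[0,0,0,-0.03,0,0,0.063],[0,0,0,-0.03,-0.02,0,0.063]]]'|grep -E 'tcp|force|width'
python3 -m creep '[[[0,0,0,0,-0.02,0,0.04],[0,0,0,0,0,0,0.04],[0,0,0,0,0,0,0.04],[0,0,0,0,0,0,0.04]]]'|grep -E 't:|tcp|force|width'
python3 - <<'E'
from kin import *
w,p,Q=wsnap("w8");im=np.ascontiguousarray(w["image"][:,:,::-1]);cv2.imwrite("pics/w8.png",im)
print("w",wproj(w,p,Q,crd(-.004,-.042,.105)),"r",wproj(w,p,Q,crd(-.001,.042,.097)),"bar",wproj(w,p,Q,bar(1.5)))
r=rolled(20);B=bar(1.5);plan([("pre",B-.11*r[:,0],r),("in",B+.017*r[:,0],r)],amax=7.5)
E
```

```text
ft_force: [0.0, -0.3, -0.3]
gripper_width: 0.063
tcp_pos: [0.4907, 0.0405, 0.2725]
ft_force: [-0.2, -1.3, -0.2]
gripper_width: 0.0628
t: 38.4
tcp_pos: [0.487, 0.0199, 0.2708]
ee_rot: [0.049, 0.498, -0.084, 0.862]
ft_force: [0.1, 0.6, 0.7]
gripper_width: 0.0401
w [195.38790763 185.60699617] r [293.03746238 186.51216098] bar [245.03690213  77.38287677]
pre TURN [89.78  7.81 -7.85] = 13 x [ 6.91  0.6  -0.6 ]
pre SHIFT mm [ 28.  -73.    2.9] = 2 x [ 13.98 -36.51   1.44] | to [0.429 0.029 0.219]
in SHIFT mm [127.   0.  -0.] = 4 x [31.75  0.   -0.  ] | to [0.471 0.02  0.1  ]
```

View pics/w8.png

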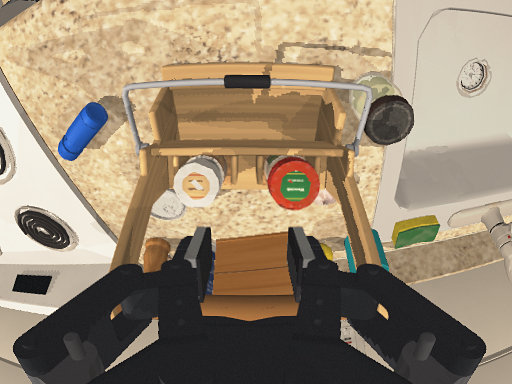

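Both caps sit where predicted: white at (197,184) in the right bay, red at (295,185) in the left. Now I go back to the pose where I released the sleeve.

```bash
python3 -m creep '[[[6.91,0.6,-0.6,0,0,0,0.04],[6.91,0.6,-0.6,0,0,0,0.04],[6.91,0.6,-0.6,0,0,0,0.04],[6.91,0.6,-0.6,0,0,0,0.04],[6.91,0.6,-0.6,0,0,0,0.04]]]'|grep tcp
python3 -m creep '[[[6.91,0.6,-0.6,0,0,0,0.04],[6.91,0.6,-0.6,0,0,0,0.04],[6.91,0.6,-0.6,0,0,0,0.04],[6.91,0.6,-0.6,0,0,0,0.04],[6.91,0.6,-0.6,0,0,0,0.04]]]'|grep tcp
python3 -m creep '[[[6.91,0.6,-0.6,0,0,0,0.04],[6.91,0.6,-0.6,0,0,0,0.04],[6.91,0.6,-0.6,0,0,0,0.04],[0,0,0,0.01,-0.0365,0,0.04],[0,0,0,0.01,-0.0365,0,0.04]]]'|grep tcp
python3 -m creep '[[[0,0,0,0,0,0,0.04],[0,0,0,0,0,0,0.04],[0,0,0,0,0,0,0.04],[0,0,0,0,0,0,0.04]]]'|grep -E 'tcp'
python3 - <<'E'
from kin import *
r=rolled(20);T=np.array([.4745,.0206,.1]);plan([("pre",T-.12*r[:,0],r),("in",T,r)],amax=7.5)
E
```

```text
tcp_pos: [0.4871, 0.0203, 0.2706]
tcp_pos: [0.4871, 0.0204, 0.2706]
tcp_pos: [0.4272, 0.032, 0.2271]
tcp_pos: [0.4284, 0.0317, 0.2285]
pre SHIFT mm [16.9  0.5  2. ] = 1 x [16.92  0.55  1.98] | to [0.434 0.029 0.213]
in SHIFT mm [120.  -0.   0.] = 3 x [40. -0.  0.] | to [0.474 0.021 0.1  ]
```

```bash
python3 -m creep '[[[0,0,0,0.03,0.0005,0.002,0.035],[0,0,0,0.035,0,0,0.035],[0,0,0,0.035,0,0,0.035],[0,0,0,0.027,0,0,0.035],[0,0,0,0.01,0,0,0.035]]]'|grep -E 'tcp|force'
python3 -m creep '[[[0,0,0,0,0,0,0.035],[0,0,0,0,0,0,0.035],[0,0,0,0,0,0,0.035],[0,0,0,0,0,0,0.035]]]'|grep -E 'tcp|force'
python3 - <<'E'
from kin import *
r=rolled(20);T=np.array([.4745,.0206,.1]);plan([("in",T,r)],amax=7.5)
E
```

```text
tcp_pos: [0.4738, 0.0202, 0.0972]
ft_force: [-1.0, 0.2, 0.5]
tcp_pos: [0.4734, 0.0206, 0.1003]
ft_force: [0.3, 0.5, 0.1]
in SHIFT mm [ 0.7  0.9 -0.2] = 1 x [ 0.65  0.93 -0.23] | to [0.474 0.021 0.1  ]
```

```bash
python3 -m creep '[[[0,0,0,0,0.0009,0,0.02],[0,0,0,0,0,0,0.01],[0,0,0,0,0,0,0.005],[0,0,0,0,0,0,0.005],[0,0,0,0,0,0,0.005]]]'|grep -E 'tcp|force|width'
python3 - <<'E'
from kin import *
tg=[]
for k,th in((1.48,20),(1.25,23),(1.0,25),(.75,27),(.5,28),(.25,29),(0,30)):
    r=rolled(th);tg.append((k,bar(k)+.017*r[:,0],r))
plan(tg)
E
```

```text
tcp_pos: [0.4743, 0.0204, 0.0997]
ft_force: [1.6, -0.1, 1.2]
gripper_width: 0.01
1.48 SHIFT mm [-2.9 -2.3  0.7] = 1 x [-2.93 -2.32  0.74] | to [0.471 0.02  0.102]
1.25 TURN [-0. -0.  3.] = 1 x [-0. -0.  3.]
1.25 SHIFT mm [-15.   9.   0.] = 1 x [-14.97   9.     0.  ] | to [0.473 0.02  0.119]
1.0 TURN [ 0. -0.  2.] = 1 x [ 0. -0.  2.]
1.0 SHIFT mm [-13.3  13.5   0. ] = 1 x [-13.28  13.5    0.  ] | to [0.48  0.018 0.137]
0.75 TURN [-0. -0.  2.] = 1 x [-0. -0.  2.]
0.75 SHIFT mm [-9.1 16.7  0. ] = 1 x [-9.11 16.72  0.  ] | to [0.491 0.016 0.152]
0.5 TURN [ 0. -0.  1.] = 1 x [ 0. -0.  1.]
0.5 SHIFT mm [-4.5 18.3 -0. ] = 1 x [-4.54 18.26 -0.  ] | to [0.504 0.014 0.165]
0.25 TURN [-0.  0.  1.] = 1 x [-0.  0.  1.]
0.25 SHIFT mm [ 0.4 18.8  0. ] = 1 x [ 0.37 18.82  0.  ] | to [0.521 0.01  0.174]
0 TURN [-0. -0.  1.] = 1 x [-0. -0.  1.]
0 SHIFT mm [ 5.3 18.1  0. ] = 1 x [ 5.25 18.06  0.  ] | to [0.539 0.007 0.178]
```

```bash
python3 -m creep '[[[0,0,1.5,-0.0085,0.003,0,0.005],[0,0,1.5,-0.008,0.004,0,0.005],[0,0,1,-0.007,0.006,0,0.005],[0,0,1,-0.0065,0.007,0,0.005],[0,0,0,0,0,0,0.005]]]'|grep -E 'tcp|force|width'
python3 -m creep '[[[0,0,1,-0.005,0.008,0,0.005],[0,0,1,-0.0045,0.0085,0,0.005],[0,0,0,0,0,0,0.005],[0,0,0,0,0,0,0.005],[0,0,0,0,0,0,0.005]]]'|grep -E 'tcp|force|width'
python3 - <<'E'
from kin import *
tg=[]
for k,th in((.75,27),(.5,28),(.25,29),(0,30)):
    r=rolled(th);tg.append((k,bar(k)+.017*r[:,0],r))
plan(tg[:2])
E
```

```text
tcp_pos: [0.4831, 0.0187, 0.1366]
ft_force: [5.0, -4.1, -0.3]
gripper_width: 0.0098
tcp_pos: [0.4912, 0.0169, 0.1505]
ft_force: [1.9, -0.7, -2.0]
gripper_width: 0.01
0.75 SHIFT mm [-1.9  0.4  0.6] = 1 x [-1.92  0.39  0.58] | to [0.491 0.016 0.152]
0.5 TURN [ 0. -0.  1.] = 1 x [ 0. -0.  1.]
0.5 SHIFT mm [-4.5 18.3 -0. ] = 1 x [-4.54 18.26 -0.  ] | to [0.504 0.014 0.165]
```

```bash
python3 -m creep '[[[0,0,0.5,-0.004,0.009,0,0.005],[0,0,0.5,-0.002,0.0095,0,0.005],[0,0,0.5,-0.0003,0.0095,0,0.005],[0,0,0.5,0.0007,0.0095,0,0.005],[0,0,0,0,0,0,0.005]]]'|grep -E 'tcp|force|width'
python3 -m creep '[[[0,0,0.5,0.002,0.009,0,0.005],[0,0,0.5,0.002,0.006,0,0.005],[0,0,0,0,0,0,0.005],[0,0,0,0,0,0,0.005],[0,0,0,0,0,0,0.005]]]'|grep -E 'tcp|force|width'
python3 - <<'E'
from kin import *
r=rolled(30);plan([(0,np.array([.5387,.0073,.1773]),r)])
E
```

```text
tcp_pos: [0.5192, 0.0111, 0.1716]
ft_force: [-0.4, 1.3, -5.8]
gripper_width: 0.0097
tcp_pos: [0.5343, 0.008, 0.1752]
ft_force: [3.1, 0.7, -20.5]
gripper_width: 0.0097
0 SHIFT mm [ 0.4  4.9 -0.2] = 1 x [ 0.35  4.91 -0.18] | to [0.539 0.007 0.177]
```

```bash
python3 -m creep '[[[0,0,0,0.002,0.003,0,0.005],[0,0,0,0.001,0.002,0,0.005],[0,0,0,0,0,0,0.005],[0,0,0,0,0,0,0.005]]]'|grep -E 'tcp|force|width'
python3 -m creep '[[[0,0,0,0.001,0.0015,0,0.005],[0,0,0,0,0,0,0.005],[0,0,0,0,0,0,0.005]]]'|grep -E 't:|tcp|force|width'
python3 -m creep '[[[0,0,0,0.001,0.0015,0,0.005],[0,0,0,0,0,0,0.005],[0,0,0,0,0,0,0.005]]]'|grep -E 't:|tcp|force|width'
```

```text
tcp_pos: [0.5405, 0.0067, 0.1761]
ft_force: [-2.9, -1.0, -10.7]
gripper_width: 0.01
t: 44.45
tcp_pos: [0.5415, 0.0065, 0.1761]
ee_rot: [0.644, 0.292, -0.412, 0.575]
ft_force: [-10.9, 1.1, -2.5]
gripper_width: 0.0101
t: 44.75
tcp_pos: [0.5415, 0.0065, 0.1759]
ee_rot: [0.644, 0.293, -0.412, 0.574]
ft_force: [-23.5, 3.9, 10.2]
gripper_width: 0.0102
```

The bar is against its stop: force rises to −23 N with no motion. Releasing and backing out along the fingers.

```bash
python3 -m creep '[[[0,0,0,0,0,0,0.02],[0,0,0,0,0,0,0.032],[0,0,0,0,-0.003,0,0.034],[0,0,0,0,0,0,0.034],[0,0,0,-0.01,0,0,0.034]]]'|grep -E 'tcp|force|width'
python3 -m creep '[[[0,0,0,-0.03,0,0,0.034],[0,0,0,-0.04,0,0,0.034],[0,0,0,-0.045,0,0,0.034],[0,0,0,-0.04,-0.01,0,0.034],[0,0,0,0,0,0,0.034]]]'|grep -E 'tcp|force|width'
python3 -m creep '[[[0,0,0,0,0,0,0.034],[0,0,0,0,0,0,0.034],[0,0,0,0,0,0,0.034]]]'|grep -E 't:|tcp|force|width'
python3 - <<'E'
from kin import *
from workcell import robot
w,p,Q=wsnap("w9");im=np.ascontiguousarray(w["image"][:,:,::-1])
for n,P in{"bar":BAR,"k.1":bar(.1),"w":crd(-.004,-.042,.105),"r":crd(-.001,.042,.097)}.items(): print(n,wproj(w,p,Q,P).round(1))
t=robot.snapshot("top")["image"][:,:,::-1];t=cv2.resize(t[170:300,170:390],None,fx=2,fy=2,interpolation=cv2.INTER_CUBIC)
o=np.zeros((560,760,3),np.uint8);o[:260,:440]=t;c=cv2.resize(im[:300,100:400],None,fx=1,fy=1);o[260:560,:300]=c;o[170:170,0:0]=0
sc=robot.snapshot("scene")["image"][:,:,::-1];sc=cv2.resize(sc[105:255,205:355],None,fx=2,fy=2,interpolation=cv2.INTER_CUBIC);o[:300,450:750]=sc
cv2.imwrite("pics/fin.png",o)
E
```

```text
tcp_pos: [0.5399, 0.0076, 0.1854]
ft_force: [1.1, -0.8, 0.0]
gripper_width: 0.0339
tcp_pos: [0.4566, 0.0247, 0.3223]
ft_force: [0.6, -0.2, -0.2]
gripper_width: 0.0339
t: 46.05
tcp_pos: [0.4538, 0.0241, 0.3123]
ee_rot: [0.644, 0.292, -0.411, 0.575]
ft_force: [-0.8, 0.1, -0.6]
gripper_width: 0.034
bar [257.  179.1]
k.1 [249.8 179.7]
w [252.7 215.9]
r [255.7 135.1]
```

View pics/fin.png

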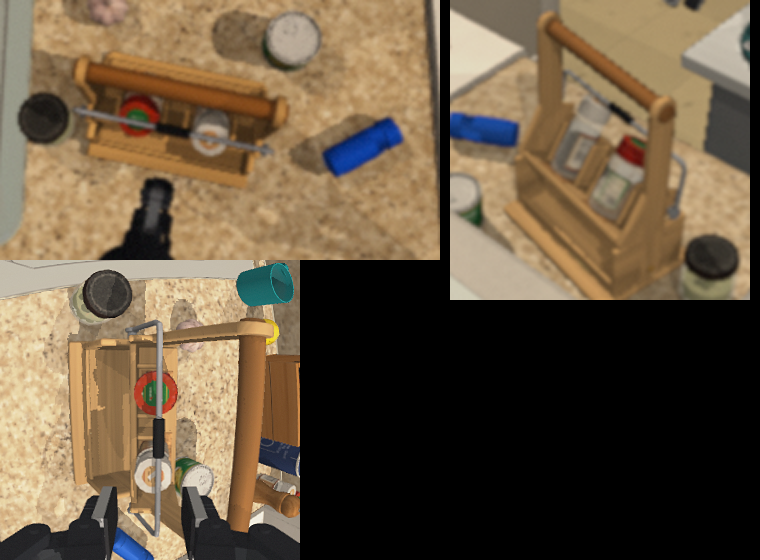

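The sleeve is at (258,178), against a predicted (257,179) for shut. Red is in the left bay, white in the right bay, and everything else is untouched. Handing in.

```bash
python3 -c 'from workcell import robot;print(robot.sign_off())'
```

```text
the job is handed in; nothing more can be done
None
```

The two spice jars are swapped and the keeper is shut over the caps. I handed the job in at about 46 s of the 72 s allowed.

- **What I did:** I gripped the keeper's sleeve and swung it fully open (about 1.50 rad). I stood the red jar on the worktop, moved the white jar into the right bay, put the red jar in the left bay, and swung the keeper back.
- **Forces:** Both jars touched the foot of their bay at about 10 N. Setting the red jar down on the worktop was firmer, about 28 N. Closing the keeper pushed it against its stop at about 25 N, where it no longer moved.
- **Last checks:** In the final wrist picture both caps and the keeper's sleeve were within about 2 pixels of where they should be when home and shut. The gripper was clear, reading no contact force. The garlic, tin and olive jar look undisturbed in the last pictures.
- **What went wrong:** My first approach to the keeper leaned the tool too steeply, and two wrist joints (4 and 5) ended at their range limits, reading 0.001 and 0.003 rad past them. I backed out without any contact and re-planned with less lean. The gripper also read about 10 mm on the 12 mm sleeve, but it held without slipping.

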